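Hang the fastener tray in the module tote

ROBOT

A 7-joint arm with a two-finger parallel gripper is mounted at the origin on the work surface. World frame = base frame: x ahead of the robot, y to its left, z up, the work surface at z = 0. Lengths are in mm, angles in degrees, forces in N, time in s.
With the tool pointing down it reaches from about 400 to 875 mm from the base axis. Payload 6.5 kg.
Tool frame: the origin (TCP) lies at the very end of the fingers, on their centre line; the grasp point (between the pads) lies 19 mm behind it; y points along the fingers, z is the direction in which the jaws open and shut, and the axes are right-handed (so a half turn about y gives the same grasp; the last joint's range is limited). The gripper opens to 85 mm and grips with 20 to 120 N. Pads are 22 mm wide; open, the fingers measure 114 mm over their backs; the gripper's body (76 mm by 85 mm) begins 54 mm behind the grasp point. The pads swing forward as they close: fully open they stand 13 mm farther back than shut.
Start: joints at [-77.762, 30.733, -0.252, 88.115, 0.149, 61.152, -4.079], TCP at [179.502, 624.715, 231.29] pointing down, gripper open.
Joint ranges: [-154.64, 154.64], [-21.42, 123.67], [-72.66, 72.17], [13.99, 137.28], [-74.86, 254.86], [10.95, 109.41], [-158.01, 158.01]. Speed limits (degrees/s): [136.94, 136.94, 180, 180, 180, 180, 180].

INTERFACE

Orientations are given as a 3x3 rotation matrix whose columns are the frame's x, y, z axes.
In Python, from cell import telemetry, camera, order gives the robot as it stands.
- The arm moves only by the tool jog_arm, never from a script. Its argument "rows" is a list of rows, each an object with "translation": the shift along the world's x, y, z in mm, a list of three; "roll": the turn about the world's z in rad; "jaw": the opening in per cent of the stroke, from 0 (shut) to 100 (fully open). A call has 1 to 20 rows; each row shifts and turns the pose as measured when the row begins; what a row does not reach is not made up. A row lasts 1/10 s, in which the tool goes at most 50 mm and 8.59 degrees, less where a joint would pass 70% of its speed; a pose out of reach is approached as far as the arm can. A call is refused whole if a number of a shift passes 50 or a number of a turn 0.15, either way. A call with a gripper value outside its range is refused whole. The fingers move at their own pace and stop on an object; "force" is the grip in N (left out, the last holds). Time passes only in rows, so rows that do not move let the fingers close. It gives the time, the measured TCP pose, the force and the opening at its end, in the units of the state.
- telemetry.state(): the state, without advancing time (a new reading comes with each control period).
- camera(name): name is "side" or "top"; returns a dict with "pixels" (384x512x3 uint8, red, green, blue), "depth" (384x512 float32, mm along the optical axis (not along the pixel's ray), 0 where there is no reading), "fx", "fy", "cx", "cy" (pixels), "view" (4x4, takes a point from world to camera coordinates). Camera axes: x right, y up, looking along -z (the intrinsics and any distortion apply to the point x, -y, -z); pixel columns grow to the right and rows downward; lengths in mm; the calibration is good to about 2 mm. A picture is of the moment at which its call begins.
- order.close_job(): hands the job in, once; it reports no verdict.
The state is a dict: "clock": time; "joint_pos": joint angles; "qvel": joint speeds; "effort": joint torques, N m; "tool_pos": TCP position; "eef_rot": TCP orientation; "force": force on the tool from outside, world axes, zero at the start; "torque": the same for the moment, N m; "width": finger opening in mm.
Only numpy, scipy, OpenCV 4.12 (cv2) and the standard library are available. Lean on these libraries where they do the work, as an engineer would, in place of code of your own. Each camera call takes 0.05 s, during which the arm holds its last target.

TASK

Hang the aluminium fastener tray inside the open battery-module tote by hooking its bent lip over the wall nearest the robot, to the left of the sprung buffer and clear of it, with the lip fully down on the rim. Then slide the hooked tray along the rim to the right until it pushes the buffer in by about half of its 10 mm travel, and let go, leaving it hanging there. Work gently, never forcing the tray against the tote with 30 N or more, and leave the other things where they are.

Things in the scene. Friction and masses are not known exactly. Their poses are not given: they have to be found in the camera images.
- tray: Open aluminium tray, 0.28 to 0.52 kg: a box 70 (x) x 110 (y) x 60 mm high, walls 3 mm, with a bent lip along the top of its whole -x wall and a black grip tab standing on that wall. Starts upright on the table, lip roughly towards the robot. Origin: centre of the box's underside; z up, -x towards the lip.
- tray_grip (a point): Middle of the grip tab, at (-35, 0, 85) mm in the tray's frame; axes as the tray's. The tab is 12 mm (x) x 30 mm (y) and reaches from 60 to 105 mm above the tray's underside.
- tray_lip (a point): Middle of the lip's channel, on the bridge's underside, at (-39, 0, 57) mm in the tray's frame, same axes. The channel is 8 mm wide (x -43 to -35 mm), bridge 3 mm thick; the lip plate outside hangs to 35 mm above the tray's underside, its lower edge flared outwards as a lead-in. When hung fully down this point is level with the rim's top and within 2 mm of its middle plane.
- tote: Fixed open-topped dark steel tote 260 (x) x 360 (y) x 130 mm high, walls and floor 5 mm. Origin: centre of its underside; -x faces the robot (turned up to 0.2 rad), +y is to the robot's left. Inside, the half next to the near (-x) wall is empty but for the clamp and buffer at its right end; a battery module stands in the far half.
- tote_rim (a point): Middle of the top edge of the tote's near wall (5 mm thick), at (-127.5, 0, 130) mm in the tote's frame; axes as the tote's, so the rim runs along y.
- buffer_zone (a point): Middle of the stretch where the buffer's face may be, at (-103.5, -91, 116) mm in the tote's frame, same axes. The out buffer's face lies up to 20 mm either way of it along y: its clamp, which straddles the rim, 28 mm long and 13 mm above it, stays where it was last tightened and is not tracked. The clamp starts 20 mm right of the face.
- buffer (a joint): How far the buffer is pushed in, m: 0 out, 0.010 bottomed and rigid. A 20 mm round white head on a plunger that points left (+y), just inside the near wall; it meets the tray's right (-y) side. It takes about 2 N plus 0.8 N per mm, on top of the tray's rubbing on the rim (1 to 4 N, more if pressed down). The hung tray's friction holds it half way in.
- module_in: Battery module 75 x 260 x 70 mm standing in the far half of the tote; leave alone. Origin: centre of its underside.
- module_out: Battery module 75 x 200 x 70 mm on the table; leave alone. Origin: centre of its underside.
- jar: Clear jar with steel lid, 60 mm across, 85 mm high; leave alone. Origin: centre of its underside.
- tape: Cardboard ring 90 mm across, 24 mm high; leave alone. Origin: centre of its underside.
- screwdriver: Screwdriver lying on the table; leave alone. Origin on its underside.
- wrench: Wrench lying on the table; leave alone. Origin on its underside.
- busbar_bin: Grey open bin 120 x 160 x 60 mm; leave alone. Origin: centre of its underside.
Mind the look-alikes: they are no part of the job. Leave any green or red look-alike of the tray alone.

How it is judged:
By the outcome, as a careful person would: the job done as asked, in the order asked, and still so for the second after the job is handed in, with the robot touching nothing.
It also fails if it takes over 56 s, if anything falls off the work surface, if the arm or the gripper's body presses on something with over 40 N, if the wrist force passes 120 N, or if a joint passes its speed limit or range.

## Working session

There is one attempt and no reset: what is moved stays moved. The work goes in short steps, Python scripts to look and compute and a tool call to move; the robot and the scene stay as the last step left them, time stands still between calls to the robot, and variables do not carry over. Pictures are saved under pics/ and viewed, and the job is handed in when it is done.

Besides the shell and the picture viewer there is one more tool, called after ">>>" as name(argument=value, ...), one argument or row to a line, values as JSON. jog_arm: Moves the arm, as the interface text tells. Its arguments: {"type":"object","properties":{"rows":{"type":"array"},"force":{"type":"number"}},"required":["rows"]}

```bash
ls; mkdir -p pics; cat > h.py <<'E'
import numpy as np, cv2
from cell import telemetry, camera, order
def snap(n,tag):
    c=camera(n); np.savez(f'{tag}.npz',**{k:np.array(v) for k,v in c.items()})
    cv2.imwrite(f'pics/{tag}.png',cv2.cvtColor(c['pixels'],cv2.COLOR_RGB2BGR)); return c
def load(tag): return dict(np.load(f'{tag}.npz'))
def cloud(c):
    d=c['depth'].astype(float); v,u=np.mgrid[:d.shape[0],:d.shape[1]]
    P=np.stack([(u-c['cx'])/c['fx']*d,-(v-c['cy'])/c['fy']*d,-d],-1)
    V=np.array(c['view']); return (P-V[:3,3])@V[:3,:3]
def proj(c,p):
    V=np.array(c['view']); q=V[:3,:3]@np.asarray(p,float)+V[:3,3]; return c['cx']+c['fx']*q[0]/-q[2], c['cy']-c['fy']*q[1]/-q[2]
E
python3 - <<'E'
from h import *
s=telemetry.state(); print(s)
for n in ('top','side'):
    c=snap(n,n+'0'); print({k:c[k] for k in c if k not in('pixels','depth')})
E
```

```text
pics
{'clock': 0.0, 'joint_pos': array([-77.76213596,  30.77958062,  -0.25345589,  88.16924807,
         0.14853907,  61.15214624,  -4.07910992]), 'qvel': array([-0.00670863,  0.03955687,  0.04079456,  0.03097204,  0.07541171,
       -0.01891654,  0.00051259]), 'effort': array([-4.41599764e-05, -5.83390903e+01,  1.04839548e+00, -2.59111190e+01,
        1.22150348e-02,  9.40777216e-03,  1.36999370e-05]), 'tool_pos': array([179.35233784, 624.11718081, 230.39953565]), 'eef_rot': array([[ 9.61130167e-01, -3.58931945e-04,  2.76095407e-01],
       [-2.76095610e-01, -1.71957056e-03,  9.61128637e-01],
       [ 1.29785764e-04, -9.99998457e-01, -1.75183068e-03]]), 'force': array([-0.3313068 , -0.01183605, -0.90622545]), 'torque': array([-0.04424132, -0.0164614 ,  0.04532878]), 'width': 85.55083639410792}
{'fx': 393.21757343794286, 'fy': 393.21757343794286, 'cx': 254.27266400418424, 'cy': 193.8472958052398, 'view': array([[ 1.15116401e-02, -9.99805126e-01,  1.60372300e-02,
         2.35699399e+01],
       [ 9.95266721e-01,  1.30041846e-02,  9.63070410e-02,
        -5.20681257e+02],
       [-9.64968243e-02,  1.48526693e-02,  9.95222468e-01,
        -1.23697611e+03],
       [ 0.00000000e+00,  0.00000000e+00,  0.00000000e+00,
         1.00000000e+00]])}
{'fx': 425.92481737217, 'fy': 425.92481737217, 'cx': 255.51146202720926, 'cy': 188.00440457990678, 'view': array([[ 8.40161222e-01, -5.42009023e-01, -1.88504842e-02,
        -4.15195162e+02],
       [ 4.13239870e-01,  6.17273969e-01,  6.69481634e-01,
        -3.20697462e+02],
       [-3.51229173e-01, -5.70262279e-01,  7.42589390e-01,
        -1.51484823e+03],
       [ 0.00000000e+00,  0.00000000e+00,  0.00000000e+00,
         1.00000000e+00]])}
```

View pics/top0.png

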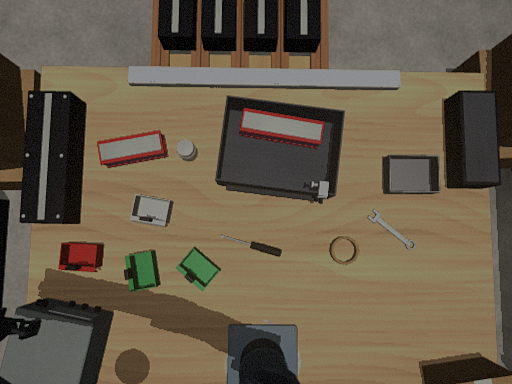

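View pics/side0.png

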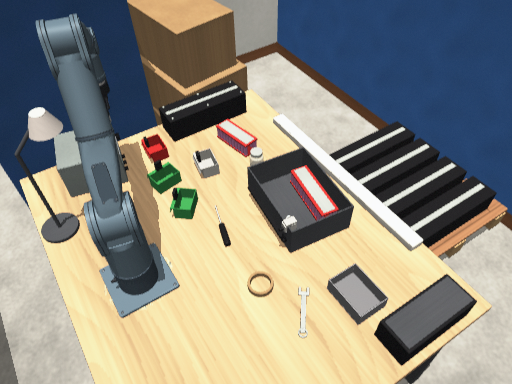

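The top view shows the aluminium tray at about (151,210) with its tab near (143,214), and the tote at about (280,148) with the white buffer and clamp near (317,188). The green trays are at (141,270) and (198,268) and the red one is at (80,256). Next I'll measure the poses.

```bash
python3 - <<'E'
from h import *
for n,boxs in (('top',[(120,185,185,235),(205,85,355,210),(285,165,345,210)]),('side',[(185,140,230,185),(240,140,360,255),(265,200,310,250)])):
    c=load(n+'0'); im=cv2.cvtColor(c['pixels'],cv2.COLOR_RGB2BGR)
    for i,(a,b,x,y) in enumerate(boxs):
        k=min(790/(x-a),590/(y-b)); cv2.imwrite(f'pics/{n}c{i}.png',cv2.resize(im[b:y,a:x],None,fx=k,fy=k,interpolation=cv2.INTER_CUBIC)); print(n,i,k)
c=load('top0');P=cloud(c)
# tray pts by height
sub=P[185:240,120:190].reshape(-1,3)
for lo,hi in((20,45),(52,66),(66,120)):
    m=sub[(sub[:,2]>lo)&(sub[:,2]<hi)]; print(lo,len(m),m.min(0).round(),m.max(0).round())
    if len(m)>5: print(cv2.minAreaRect(m[:,:2].astype(np.float32)))
sub=P[85:215,205:355].reshape(-1,3)
for lo,hi in((120,136),(136,160)):
    m=sub[(sub[:,2]>lo)&(sub[:,2]<hi)]; print(lo,len(m),m.min(0).round(),m.max(0).round()); print(cv2.minAreaRect(m[:,:2].astype(np.float32)))
E
```

```text
top 0 11.8
top 1 4.72
top 2 13.11111111111111
side 0 13.11111111111111
side 1 5.130434782608695
side 2 11.8
20 137 [414. 293.  20.] [510. 412.  45.]
((461.21185302734375, 353.08447265625), (109.38198852539062, 82.33110809326172), 80.77098846435547)
52 223 [417. 293.  52.] [512. 413.  66.]
((464.940673828125, 354.0232238769531), (111.3211441040039, 80.85414123535156), 80.6266860961914)
66 53 [428. 343.  69.] [443. 374. 110.]
((435.7129211425781, 358.226318359375), (30.461872100830078, 11.951216697692871), 80.34479522705078)
120 917 [ 501. -237.  120.] [810. 148. 136.]
((653.6836547851562, -44.22340393066406), (360.635498046875, 275.1503601074219), 83.36861419677734)
136 143 [ 506. -184.  136.] [ 553. -155.  149.]
((529.1393432617188, -170.70486450195312), (28.409475326538086, 46.00321578979492), 84.1243667602539)
```

View pics/topc0.png

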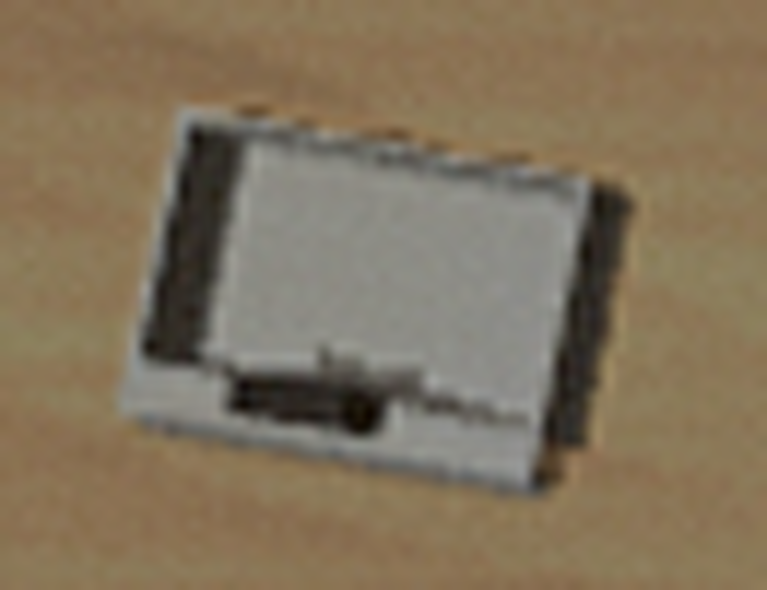

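View pics/topc2.png

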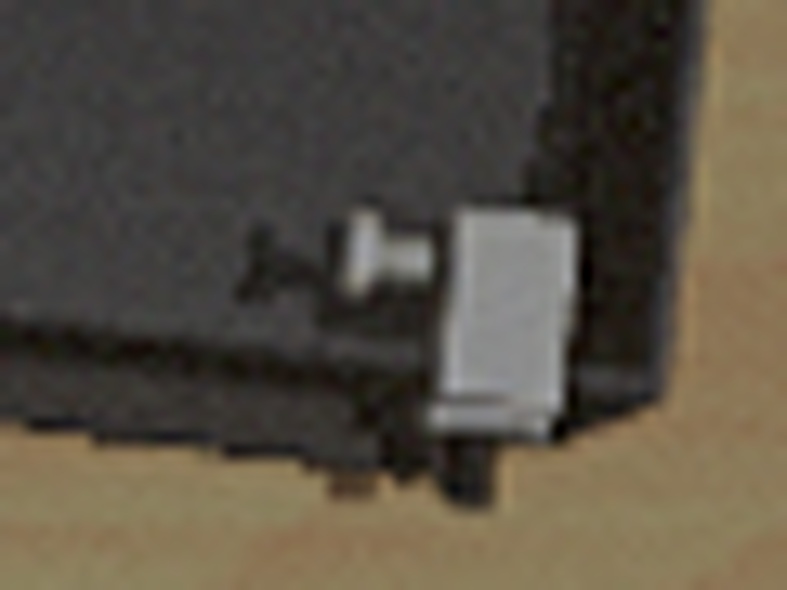

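View pics/sidec2.png

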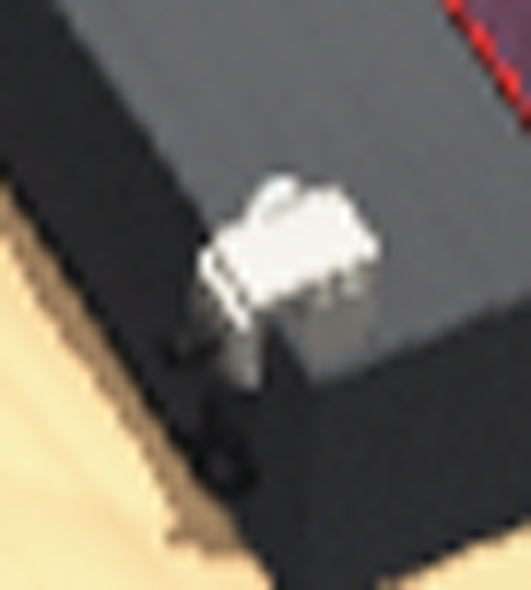

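View pics/sidec0.png

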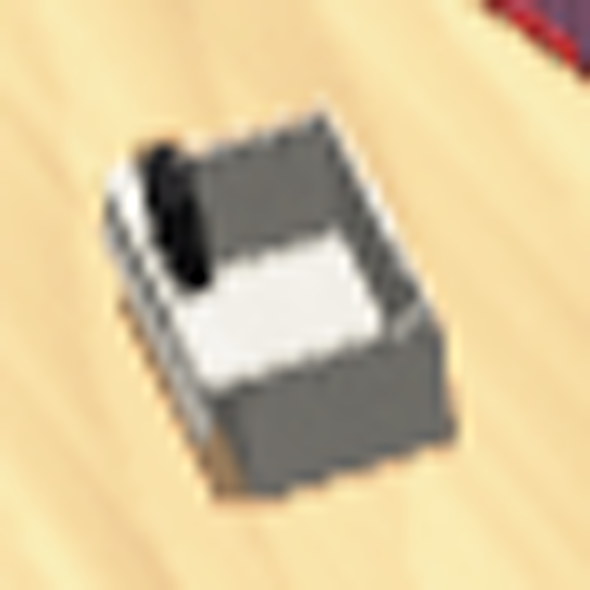

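```bash
python3 - <<'E'
from h import *
for n in('top','side'):
    c=load(n+'0');P=cloud(c); F=P.reshape(-1,3)
    tab=F[(abs(F[:,0]-520)<350)&(abs(F[:,1])<500)&(abs(F[:,2])<8)]; print(n,'table z',np.median(tab[:,2]))
    roi=F[(abs(F[:,0]-650)<190)&(abs(F[:,1]+45)<230)]
    t=roi[(roi[:,2]>124)&(roi[:,2]<138)]
    cl=roi[(roi[:,2]>138)&(roi[:,2]<152)&(roi[:,0]<580)]
    print('clamp',len(cl),cv2.minAreaRect(cl[:,:2].astype(np.float32)),np.median(cl[:,2]))
    cc=cl[:,:2].mean(0)
    t=t[np.hypot(*(t[:,:2]-cc).T)>50]
    print('tote',len(t),cv2.minAreaRect(t[:,:2].astype(np.float32)),np.median(t[:,2]))
    # near rim line
    yaw=np.deg2rad(-6.6)
    R=np.array([[np.cos(yaw),-np.sin(yaw)],[np.sin(yaw),np.cos(yaw)]])
    L=(t[:,:2]-[653,-44])@R
    for nm,ax,s in(('near',0,-1),('far',0,1),('right',1,-1),('left',1,1)):
        h=[130,180][ax]; m=(abs(L[:,ax]*s-h+2.5)<12)&(abs(L[:,1-ax])<[165,115][ax])
        if m.sum()>8:
            p=np.polyfit(L[m,1-ax],L[m,ax],1); print(nm,m.sum(),p, 'spread',np.percentile(L[m,ax],[3,50,97]).round(1),'z',np.median(t[m,2]).round(1))
    # tray
    r=F[(abs(F[:,0]-464)<75)&(abs(F[:,1]-354)<85)]
    tb=r[(r[:,2]>70)&(r[:,2]<115)]; print('tab',len(tb),cv2.minAreaRect(tb[:,:2].astype(np.float32)),np.percentile(tb[:,2],[5,50,90,98]))
    tp=r[(r[:,2]>50)&(r[:,2]<66)]; print('tray',len(tp),cv2.minAreaRect(tp[:,:2].astype(np.float32)),np.median(tp[:,2]))
    # buffer: white points
    px=c['pixels'].reshape(-1,3).astype(int)
    b=(px.min(1)>110)&(abs(F[:,0]-545)<50)&(abs(F[:,1]+150)<60)&(F[:,2]>95)&(F[:,2]<136)
    print('buf',b.sum()); print(np.c_[F[b],px[b][:,:1]].round(0)[:60].tolist())
E
```

```text
top table z -1.0051002695343554
clamp 129 ((529.4949340820312, -170.49920654296875), (27.927505493164062, 43.81884002685547), 84.1243667602539) 141.81516383337888
tote 687 ((660.5988159179688, -45.050933837890625), (360.57623291015625, 261.2821350097656), 83.37908935546875) 128.20122030641582
near 158 [ 6.23963856e-04 -1.20192251e+02] spread [-122.8 -120.1 -117.6] z 128.5
far 228 [-4.96895711e-04  1.34467752e+02] spread [131.6 134.4 137.6] z 127.9
right 123 [-5.34748962e-04 -1.77083091e+02] spread [-179.9 -177.2 -174.5] z 128.4
left 127 [5.52304670e-04 1.77198424e+02] spread [174.9 177.1 179.7] z 128.3
tab 52 ((435.673828125, 358.2506408691406), (30.462730407714844, 11.820068359375), 80.81998443603516) [ 80.37168944 102.48298557 105.28908623 108.97412015]
tray 233 ((464.940673828125, 354.0232238769531), (111.3211441040039, 80.85414123535156), 80.6266860961914) 58.39728987321273
buf 26
[[548.0, -140.0, 123.0, 139.0], [548.0, -142.0, 126.0, 138.0], [545.0, -140.0, 123.0, 150.0], [546.0, -143.0, 123.0, 143.0], [542.0, -139.0, 127.0, 154.0], [542.0, -142.0, 126.0, 143.0], [543.0, -146.0,
[... 1661 characters left out ...]
.0, 122.0, 208.0], [544.0, -148.0, 125.0, 212.0], [532.0, -147.0, 125.0, 241.0], [539.0, -144.0, 117.0, 222.0], [519.0, -146.0, 128.0, 141.0], [531.0, -166.0, 135.0, 246.0], [518.0, -143.0, 115.0, 210.0], [503.0, -163.0, 135.0, 201.0], [539.0, -185.0, 133.0, 162.0], [544.0, -185.0, 130.0, 145.0], [545.0, -189.0, 133.0, 119.0], [505.0, -167.0, 132.0, 219.0], [508.0, -168.0, 130.0, 227.0], [526.0, -184.0, 136.0, 121.0], [537.0, -188.0, 131.0, 161.0], [544.0, -186.0, 124.0, 148.0], [503.0, -174.0, 136.0, 243.0], [528.0, -188.0, 132.0, 151.0], [501.0, -177.0, 134.0, 198.0], [502.0, -183.0, 135.0, 210.0], [505.0, -184.0, 133.0, 129.0], [501.0, -184.0, 131.0, 118.0], [502.0, -183.0, 122.0, 118.0]]
```

>>> jog_arm(
  rows=[
    {"translation": [21, -22, 0], "roll": -0.12, "jaw": 100},
    {"translation": [21, -22, 0], "roll": -0.12, "jaw": 100},
    {"translation": [21, -22, 0], "roll": -0.12, "jaw": 100},
    {"translation": [21, -22, 0], "roll": -0.12, "jaw": 100},
    {"translation": [21, -22, 0], "roll": -0.12, "jaw": 100},
    {"translation": [21, -22, 0], "roll": -0.12, "jaw": 100},
    {"translation": [21, -22, 0], "roll": -0.12, "jaw": 100},
    {"translation": [21, -22, 0], "roll": -0.12, "jaw": 100},
    {"translation": [21, -22, 0], "roll": -0.12, "jaw": 100},
    {"translation": [21, -22, 0], "roll": -0.12, "jaw": 100},
    {"translation": [21, -22, 0], "roll": -0.12, "jaw": 100},
    {"translation": [21, -22, 0], "roll": -0.12, "jaw": 100},
  ],
  force=60,
)

```text
clock: 1.3
tool_pos: [431.7, 349.8, 225.8]
eef_rot: [[-0.195, -0.008, 0.981], [-0.981, 0.002, -0.195], [-0.0, -1.0, -0.009]]
force: [0.4, 1.3, 0.2]
width: 85.2
```

```bash
cat >> h.py <<'E'
def st():
    s=telemetry.state(); R=s['eef_rot']; z=R[:,2]
    print('t',round(float(s['clock']),2),'p',s['tool_pos'].round(1),'head',np.degrees(np.arctan2(z[1],z[0])).round(2),'tilt',np.degrees([R[0,1],R[1,1]]).round(2),'F',s['force'].round(1),'T',s['torque'].round(2),'w',round(float(s['width']),1)); return s
E
python3 - <<'E'
from h import *
s=st(); print(s['joint_pos'].round(1))
E
```

```text
t 1.3 p [431.7 349.8 225.8] head -11.25 tilt [-0.48  0.11] F [0.4 1.3 0.2] T [-0.   -0.03  0.03] w 85.2
[-61.3  23.1  23.2 103.8 -11.3  55.6 -44.6]
```

>>> jog_arm(
  rows=[
    {"translation": [3, 6.5, -30], "roll": 0.034, "jaw": 100},
    {"translation": [0, 0, -40], "roll": 0, "jaw": 100},
    {"translation": [0, 0, -30], "roll": 0, "jaw": 100},
    {"translation": [0, 0, -5], "roll": 0, "jaw": 100},
    {"translation": [0, 0, 0], "roll": 0, "jaw": 100},
  ],
)

```text
clock: 1.8
tool_pos: [439.7, 350.8, 118.7]
eef_rot: [[-0.174, -0.005, 0.985], [-0.985, 0.001, -0.174], [-0.0, -1.0, -0.005]]
force: [0.2, 0.2, 0.7]
width: 85.0
```

```bash
python3 - <<'E'
from h import *
s=st(); c=snap('top','top1'); d=snap('side','side1')
for c,t,(a,b,x,y) in((c,'top1c',(110,170,200,240)),(d,'side1c',(150,100,260,190))):
    im=cv2.cvtColor(c['pixels'],cv2.COLOR_RGB2BGR)[b:y,a:x]; k=min(790/(x-a),590/(y-b)); cv2.imwrite(f'pics/{t}.png',cv2.resize(im,None,fx=k,fy=k,interpolation=cv2.INTER_CUBIC))
E
```

```text
t 1.8 p [439.7 350.8 118.7] head -10.01 tilt [-0.26  0.05] F [0.2 0.2 0.7] T [ 0.04 -0.02  0.04] w 85.0
```

View pics/side1c.png

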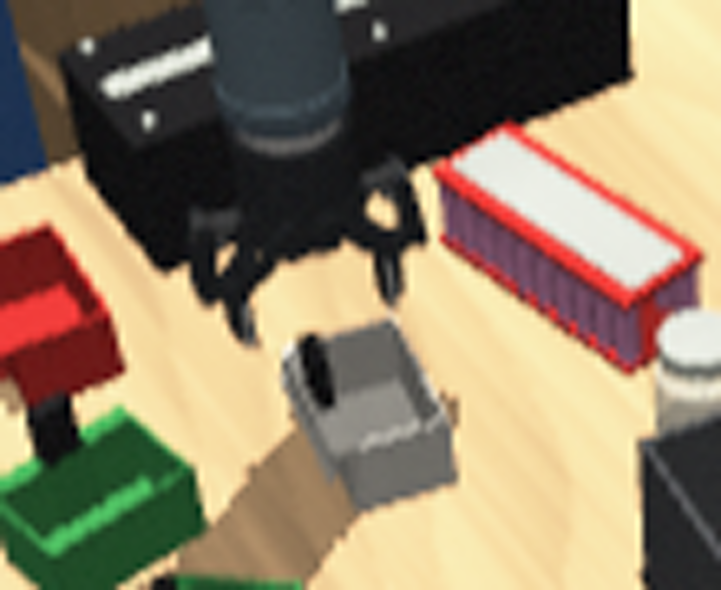

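The side crop shows the open fingers above the tab, which is near crop pixel (315,370). The nearer finger is just up-left of the tab and the far finger lies beyond it. I'll correct the position and descend.

>>> jog_arm(
  rows=[
    {"translation": [-5, 5.6, 0], "roll": 0.012, "jaw": 100},
    {"translation": [0, 0, 0], "roll": 0, "jaw": 100},
    {"translation": [0, 0, -20], "roll": 0, "jaw": 100},
    {"translation": [0, 0, -15], "roll": 0, "jaw": 100},
    {"translation": [0, 0, -5], "roll": 0, "jaw": 100},
    {"translation": [0, 0, 0], "roll": 0, "jaw": 100},
  ],
)

```text
clock: 2.5
tool_pos: [437.2, 362.0, 84.6]
eef_rot: [[-0.158, 0.004, 0.987], [-0.987, 0.011, -0.158], [-0.012, -1.0, 0.002]]
force: [-0.5, -0.0, -0.4]
width: 85.4
```

>>> jog_arm(
  rows=[
    {"translation": [-2.5, -5, -8], "roll": 0, "jaw": 100},
    {"translation": [0, 0, -5], "roll": 0, "jaw": 100},
    {"translation": [0, 0, 0], "roll": 0, "jaw": 100},
    {"translation": [0, 0, 0], "roll": 0, "jaw": 100},
  ],
)

```text
clock: 2.9
tool_pos: [435.1, 356.6, 71.6]
eef_rot: [[-0.159, 0.005, 0.987], [-0.987, 0.012, -0.159], [-0.012, -1.0, 0.003]]
force: [0.7, -0.1, -0.1]
width: 85.1
```

```bash
python3 - <<'E'
from h import *
st()
E
```

```text
t 2.9 p [435.1 356.6  71.6] head -9.13 tilt [0.29 0.68] F [ 0.7 -0.1 -0.1] T [-0.04  0.01  0.03] w 85.1
```

>>> jog_arm(
  rows=[
    {"translation": [0, 0, -3], "roll": 0, "jaw": 100},
    {"translation": [0, 0, 0], "roll": 0, "jaw": 50},
    {"translation": [0, 0, 0], "roll": 0, "jaw": 30},
    {"translation": [0, 0, 0], "roll": 0, "jaw": 22},
    {"translation": [0, 0, 0], "roll": 0, "jaw": 18},
    {"translation": [0, 0, 0], "roll": 0, "jaw": 10},
    {"translation": [0, 0, 0], "roll": 0, "jaw": 0},
    {"translation": [0, 0, 0], "roll": 0, "jaw": 0},
    {"translation": [0, 0, 0], "roll": 0, "jaw": 0},
  ],
  force=80,
)

```text
clock: 3.8
tool_pos: [435.6, 357.2, 69.2]
eef_rot: [[-0.159, 0.006, 0.987], [-0.987, 0.013, -0.159], [-0.014, -1.0, 0.004]]
force: [0.4, -0.2, 1.1]
width: 11.2
```

```bash
python3 - <<'E'
from h import *
st()
E
```

```text
t 3.8 p [435.6 357.2  69.2] head -9.12 tilt [0.33 0.74] F [ 0.4 -0.2  1.1] T [0.01 0.1  0.02] w 11.2
```

>>> jog_arm(
  rows=[
    {"translation": [0, 0, 3], "roll": 0, "jaw": 0},
    {"translation": [0, 0, 6], "roll": 0, "jaw": 0},
    {"translation": [0, 0, 10], "roll": 0, "jaw": 0},
    {"translation": [0, 0, 15], "roll": 0, "jaw": 0},
    {"translation": [0, 0, 20], "roll": 0, "jaw": 0},
    {"translation": [0, 0, 25], "roll": 0, "jaw": 0},
    {"translation": [0, 0, 25], "roll": 0, "jaw": 0},
    {"translation": [0, 0, 25], "roll": 0, "jaw": 0},
    {"translation": [0, 0, 20], "roll": 0, "jaw": 0},
    {"translation": [0, 0, 12], "roll": 0, "jaw": 0},
    {"translation": [0, 0, 5], "roll": 0, "jaw": 0},
    {"translation": [0, 0, 0], "roll": 0, "jaw": 0},
  ],
)

```text
clock: 5.0
tool_pos: [432.1, 353.4, 244.7]
eef_rot: [[-0.16, 0.002, 0.987], [-0.987, 0.01, -0.16], [-0.01, -1.0, 0.0]]
force: [0.1, -0.7, -4.3]
width: 11.0
```

```bash
python3 - <<'E'
from h import *
st()
E
```

```text
t 5.0 p [432.1 353.4 244.7] head -9.2 tilt [0.09 0.55] F [ 0.1 -0.7 -4.3] T [ 0.01  0.09 -0.02] w 11.0
```

>>> jog_arm(
  rows=[
    {"translation": [3, -10, 3], "roll": 0.005, "jaw": 0},
    {"translation": [6, -20, 1], "roll": 0.005, "jaw": 0},
    {"translation": [6, -24, 1], "roll": 0.005, "jaw": 0},
    {"translation": [6, -24, 1], "roll": 0.005, "jaw": 0},
    {"translation": [6, -24, 1], "roll": 0.005, "jaw": 0},
    {"translation": [6, -24, 1], "roll": 0.005, "jaw": 0},
    {"translation": [6, -24, 1], "roll": 0.005, "jaw": 0},
    {"translation": [6, -24, 1], "roll": 0.005, "jaw": 0},
    {"translation": [6, -24, 0], "roll": 0, "jaw": 0},
    {"translation": [6, -24, 0], "roll": 0, "jaw": 0},
    {"translation": [6, -24, 0], "roll": 0, "jaw": 0},
    {"translation": [6, -24, 0], "roll": 0, "jaw": 0},
    {"translation": [6, -24, 0], "roll": 0, "jaw": 0},
    {"translation": [6, -24, 0], "roll": 0, "jaw": 0},
    {"translation": [6, -24, 0], "roll": 0, "jaw": 0},
    {"translation": [6, -20, 0], "roll": 0, "jaw": 0},
    {"translation": [4, -10, 0], "roll": 0, "jaw": 0},
    {"translation": [0, 0, 0], "roll": 0, "jaw": 0},
    {"translation": [0, 0, 0], "roll": 0, "jaw": 0},
  ],
)

```text
clock: 6.9
tool_pos: [517.5, -52.0, 239.4]
eef_rot: [[-0.123, -0.029, 0.992], [-0.992, -0.01, -0.124], [0.013, -1.0, -0.028]]
force: [-0.2, -0.4, -3.6]
width: 11.3
```

```bash
python3 - <<'E'
from h import *
st()
E
```

```text
t 6.9 p [517.5 -52.  239.4] head -7.1 tilt [-1.68 -0.55] F [-0.2 -0.4 -3.6] T [ 0.01 -0.01  0.01] w 11.3
```

>>> jog_arm(
  rows=[
    {"translation": [0, 0, 0], "roll": 0, "jaw": 0},
    {"translation": [0, 0, 0], "roll": 0, "jaw": 0},
    {"translation": [0, 0, 0], "roll": 0, "jaw": 0},
    {"translation": [0, 0, 0], "roll": 0, "jaw": 0},
  ],
)

```text
clock: 7.3
tool_pos: [516.8, -48.0, 238.9]
eef_rot: [[-0.118, -0.031, 0.993], [-0.993, -0.008, -0.118], [0.012, -0.999, -0.03]]
force: [-0.3, 0.3, -4.2]
width: 10.9
```

>>> jog_arm(
  rows=[
    {"translation": [22, 9, 5], "roll": 0.008, "jaw": 0},
    {"translation": [0, 0, 0], "roll": 0, "jaw": 0},
    {"translation": [0, 0, 0], "roll": 0, "jaw": 0},
  ],
)

```text
clock: 7.6
tool_pos: [539.0, -37.6, 244.0]
eef_rot: [[-0.108, -0.031, 0.994], [-0.994, -0.008, -0.108], [0.011, -0.999, -0.03]]
force: [0.1, 0.3, -4.7]
width: 10.8
```

```bash
python3 - <<'E'
from h import *
st()
E
```

```text
t 7.6 p [539.  -37.6 244. ] head -6.21 tilt [-1.78 -0.44] F [ 0.1  0.3 -4.7] T [-0.03  0.13  0.02] w 10.8
```

>>> jog_arm(
  rows=[
    {"translation": [0, 0, -30], "roll": 0, "jaw": 0},
    {"translation": [0, 0, 0], "roll": 0, "jaw": 0},
  ],
)

```text
clock: 7.8
tool_pos: [539.1, -37.0, 213.8]
eef_rot: [[-0.107, -0.03, 0.994], [-0.994, -0.007, -0.107], [0.01, -1.0, -0.029]]
force: [-0.2, -0.7, -3.9]
width: 11.1
```

>>> jog_arm(
  rows=[
    {"translation": [0, 0, 15], "roll": 0, "jaw": 0},
    {"translation": [0, 0, 15], "roll": 0, "jaw": 0},
    {"translation": [0, 0, 0], "roll": 0, "jaw": 0},
  ],
)

```text
clock: 8.1
tool_pos: [538.4, -37.6, 246.2]
eef_rot: [[-0.108, -0.031, 0.994], [-0.994, -0.008, -0.108], [0.011, -0.999, -0.03]]
force: [0.4, -0.0, -3.5]
width: 10.9
```

>>> jog_arm(
  rows=[
    {"translation": [30, 0, 0], "roll": 0, "jaw": 0},
    {"translation": [0, 0, 0], "roll": 0, "jaw": 0},
  ],
)

```text
clock: 8.3
tool_pos: [568.9, -37.5, 247.3]
eef_rot: [[-0.108, -0.03, 0.994], [-0.994, -0.007, -0.108], [0.01, -1.0, -0.029]]
force: [-0.6, -0.3, -3.4]
width: 10.9
```

>>> jog_arm(
  rows=[
    {"translation": [-15, 0, 0], "roll": 0, "jaw": 0},
    {"translation": [-15, 0, 0], "roll": 0, "jaw": 0},
    {"translation": [0, 0, 0], "roll": 0, "jaw": 0},
  ],
)

```text
clock: 8.6
tool_pos: [537.7, -38.1, 247.0]
eef_rot: [[-0.109, -0.031, 0.994], [-0.994, -0.008, -0.109], [0.011, -0.999, -0.03]]
force: [-0.6, 0.3, -4.2]
width: 11.0
```

>>> jog_arm(
  rows=[
    {"translation": [0, 24, 0], "roll": 0, "jaw": 0},
    {"translation": [0, 24, 0], "roll": 0, "jaw": 0},
    {"translation": [0, 24, 0], "roll": 0, "jaw": 0},
    {"translation": [0, 24, 0], "roll": 0, "jaw": 0},
    {"translation": [0, 24, 0], "roll": 0, "jaw": 0},
    {"translation": [0, 24, 0], "roll": 0, "jaw": 0},
    {"translation": [0, 24, 0], "roll": 0, "jaw": 0},
    {"translation": [0, 24, 0], "roll": 0, "jaw": 0},
    {"translation": [0, 0, 0], "roll": 0, "jaw": 0},
    {"translation": [0, 0, 0], "roll": 0, "jaw": 0},
  ],
)

```text
clock: 9.6
tool_pos: [539.6, 161.1, 248.2]
eef_rot: [[-0.112, -0.026, 0.993], [-0.994, -0.007, -0.112], [0.01, -1.0, -0.025]]
force: [0.4, -1.6, -2.9]
width: 11.0
```

>>> jog_arm(
  rows=[
    {"translation": [-20, 0, 0], "roll": 0, "jaw": 0},
    {"translation": [-20, 0, 0], "roll": 0, "jaw": 0},
    {"translation": [-20, 0, 0], "roll": 0, "jaw": 0},
    {"translation": [-20, 0, 0], "roll": 0, "jaw": 0},
    {"translation": [-20, 0, 0], "roll": 0, "jaw": 0},
    {"translation": [0, 0, 0], "roll": 0, "jaw": 0},
  ],
)

```text
clock: 10.2
tool_pos: [438.1, 155.0, 248.2]
eef_rot: [[-0.121, -0.024, 0.992], [-0.993, -0.008, -0.121], [0.011, -1.0, -0.023]]
force: [0.5, -0.1, -4.3]
width: 10.8
```

>>> jog_arm(
  rows=[
    {"translation": [50, 0, 0], "roll": 0, "jaw": 0},
    {"translation": [0, 0, 0], "roll": 0, "jaw": 0},
    {"translation": [50, 0, 0], "roll": 0, "jaw": 0},
    {"translation": [0, 0, 0], "roll": 0, "jaw": 0},
  ],
)

```text
clock: 10.6
tool_pos: [532.7, 150.5, 244.9]
eef_rot: [[-0.124, -0.03, 0.992], [-0.992, -0.011, -0.125], [0.015, -0.999, -0.029]]
force: [0.3, 0.0, -3.2]
width: 10.8
```

>>> jog_arm(
  rows=[
    {"translation": [0, -50, 0], "roll": 0, "jaw": 0},
    {"translation": [0, 0, 0], "roll": 0, "jaw": 0},
    {"translation": [0, -50, 0], "roll": 0, "jaw": 0},
    {"translation": [0, 0, 0], "roll": 0, "jaw": 0},
  ],
)

```text
clock: 11.0
tool_pos: [537.2, 54.6, 244.6]
eef_rot: [[-0.129, -0.025, 0.991], [-0.991, -0.016, -0.13], [0.019, -1.0, -0.023]]
force: [-0.1, -1.0, -2.5]
width: 11.2
```

>>> jog_arm(
  rows=[
    {"translation": [0, -10, 0], "roll": 0.004, "jaw": 0},
    {"translation": [0, -10, 0], "roll": 0.004, "jaw": 0},
    {"translation": [0, -10, 0], "roll": 0.004, "jaw": 0},
    {"translation": [0, -10, 0], "roll": 0.003, "jaw": 0},
    {"translation": [0, -10, 0], "roll": 0, "jaw": 0},
    {"translation": [0, -10, 0], "roll": 0, "jaw": 0},
    {"translation": [0, -10, 0], "roll": 0, "jaw": 0},
    {"translation": [0, -10, 0], "roll": 0, "jaw": 0},
    {"translation": [0, -10, 0], "roll": 0, "jaw": 0},
    {"translation": [0, 0, 0], "roll": 0, "jaw": 0},
  ],
)

```text
clock: 12.0
tool_pos: [539.0, -45.7, 245.3]
eef_rot: [[-0.118, -0.022, 0.993], [-0.993, -0.018, -0.119], [0.02, -1.0, -0.02]]
force: [-0.4, 0.1, -4.5]
width: 11.0
```

```bash
python3 - <<'E'
from h import *
s=st(); print(s['joint_pos'].round(1))
c=snap('top','top2'); d=snap('side','side2')
for c,t,(a,b,x,y) in((c,'top2c',(205,80,355,210)),(d,'side2c',(190,100,350,230))):
    im=cv2.cvtColor(c['pixels'],cv2.COLOR_RGB2BGR)[b:y,a:x]; k=min(790/(x-a),590/(y-b)); cv2.imwrite(f'pics/{t}.png',cv2.resize(im,None,fx=k,fy=k,interpolation=cv2.INTER_CUBIC)); print(k)
E
```

```text
t 12.0 p [539.  -45.7 245.3] head -6.81 tilt [-1.25 -1.03] F [-0.4  0.1 -4.5] T [0.04 0.03 0.01] w 11.0
[-26.4  22.1  33.2 104.5 -12.6  58.5   5. ]
4.538461538461538
4.538461538461538
```

View pics/side2c.png

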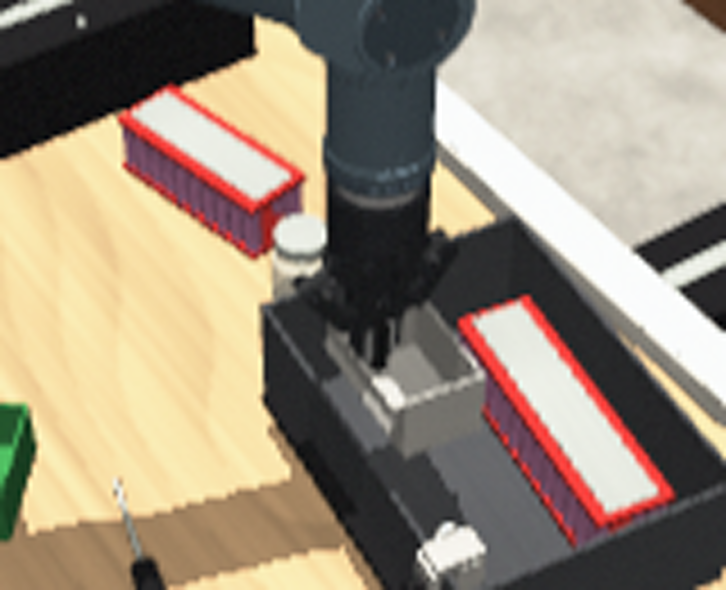

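View pics/top2c.png

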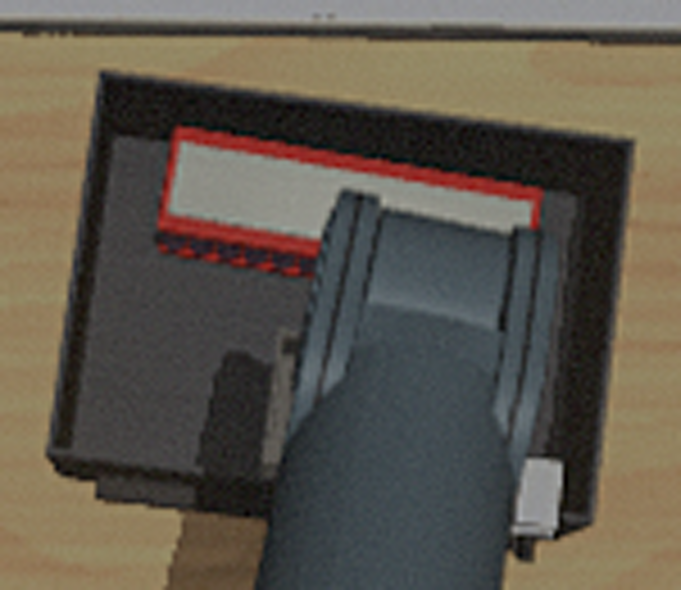

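The side crop shows the tray held over the near half of the tote, just inside the near wall and left of the buffer, which is at crop pixel (450,540). I'll descend until the box is inside the wall and the lip is still above the rim.

>>> jog_arm(
  rows=[
    {"translation": [3, 0, -10], "roll": 0.003, "jaw": 0},
    {"translation": [0, 0, -15], "roll": 0, "jaw": 0},
    {"translation": [0, 0, -15], "roll": 0, "jaw": 0},
    {"translation": [0, 0, 0], "roll": 0, "jaw": 0},
  ],
)

```text
clock: 12.5
tool_pos: [543.1, -40.2, 202.2]
eef_rot: [[-0.108, -0.021, 0.994], [-0.994, -0.015, -0.108], [0.017, -1.0, -0.02]]
force: [0.0, 0.1, -3.1]
width: 11.2
```

>>> jog_arm(
  rows=[
    {"translation": [0, 0, -8], "roll": 0, "jaw": 0},
    {"translation": [0, 0, -8], "roll": 0, "jaw": 0},
    {"translation": [0, 0, -5], "roll": 0, "jaw": 0},
    {"translation": [0, 0, 0], "roll": 0, "jaw": 0},
  ],
)

```text
clock: 12.9
tool_pos: [543.8, -38.9, 179.7]
eef_rot: [[-0.106, -0.021, 0.994], [-0.994, -0.015, -0.106], [0.017, -1.0, -0.019]]
force: [0.2, 0.0, -4.1]
width: 10.7
```

```bash
python3 - <<'E'
from h import *
s=st()
E
```

```text
t 12.9 p [543.8 -38.9 179.7] head -6.09 tilt [-1.2  -0.85] F [ 0.2  0.  -4.1] T [ 0.05  0.08 -0.  ] w 10.7
```

>>> jog_arm(
  rows=[
    {"translation": [0, 0, -5], "roll": -0.01, "jaw": 0},
    {"translation": [-2, 0, 0], "roll": 0, "jaw": 0},
    {"translation": [-2, 0, 0], "roll": 0, "jaw": 0},
    {"translation": [0, 0, 0], "roll": 0, "jaw": 0},
  ],
)

```text
clock: 13.3
tool_pos: [540.0, -39.1, 175.0]
eef_rot: [[-0.117, -0.02, 0.993], [-0.993, -0.015, -0.117], [0.017, -1.0, -0.018]]
force: [0.2, -0.6, -4.3]
width: 11.2
```

>>> jog_arm(
  rows=[
    {"translation": [-1.5, 0, 0], "roll": 0, "jaw": 0},
    {"translation": [0, 0, 0], "roll": 0, "jaw": 0},
  ],
)

```text
clock: 13.5
tool_pos: [538.6, -39.2, 175.4]
eef_rot: [[-0.117, -0.019, 0.993], [-0.993, -0.014, -0.117], [0.017, -1.0, -0.017]]
force: [-0.6, -0.3, -3.9]
width: 11.1
```

>>> jog_arm(
  rows=[
    {"translation": [-1.5, 0, 0], "roll": 0, "jaw": 0},
    {"translation": [0, 0, 0], "roll": 0, "jaw": 0},
  ],
)

```text
clock: 13.7
tool_pos: [537.1, -39.2, 175.6]
eef_rot: [[-0.117, -0.018, 0.993], [-0.993, -0.014, -0.117], [0.016, -1.0, -0.017]]
force: [0.1, -0.2, -3.7]
width: 11.3
```

Small steps work accurately. I'll keep probing towards the wall.

>>> jog_arm(
  rows=[
    {"translation": [-1, 0, 0], "roll": 0, "jaw": 0},
    {"translation": [0, 0, 0], "roll": 0, "jaw": 0},
  ],
)

```text
clock: 13.9
tool_pos: [536.3, -39.2, 175.8]
eef_rot: [[-0.117, -0.018, 0.993], [-0.993, -0.014, -0.117], [0.016, -1.0, -0.016]]
force: [-0.6, -0.1, -4.1]
width: 11.2
```

>>> jog_arm(
  rows=[
    {"translation": [-1, 0, 0], "roll": 0, "jaw": 0},
    {"translation": [0, 0, 0], "roll": 0, "jaw": 0},
  ],
)

```text
clock: 14.1
tool_pos: [536.1, -39.2, 176.0]
eef_rot: [[-0.117, -0.016, 0.993], [-0.993, -0.015, -0.117], [0.016, -1.0, -0.014]]
force: [0.5, -0.5, -3.3]
width: 11.2
```

>>> jog_arm(
  rows=[
    {"translation": [-1, 0, 0], "roll": 0, "jaw": 0},
    {"translation": [0, 0, 0], "roll": 0, "jaw": 0},
  ],
)

```text
clock: 14.3
tool_pos: [535.9, -39.2, 176.2]
eef_rot: [[-0.116, -0.014, 0.993], [-0.993, -0.015, -0.117], [0.016, -1.0, -0.012]]
force: [0.7, -0.5, -4.6]
width: 10.9
```

>>> jog_arm(
  rows=[
    {"translation": [-1, 0, 0], "roll": 0, "jaw": 0},
    {"translation": [-1, 0, 0], "roll": 0, "jaw": 0},
    {"translation": [-1, 0, 0], "roll": 0, "jaw": 0},
    {"translation": [0, 0, 0], "roll": 0, "jaw": 0},
  ],
)

```text
clock: 14.7
tool_pos: [535.2, -39.2, 176.8]
eef_rot: [[-0.116, -0.008, 0.993], [-0.993, -0.016, -0.116], [0.016, -1.0, -0.007]]
force: [1.8, -0.7, -4.8]
width: 11.0
```

```bash
python3 - <<'E'
from h import *
s=st()
E
```

```text
t 14.7 p [535.2 -39.2 176.8] head -6.67 tilt [-0.48 -0.89] F [ 1.8 -0.7 -4.8] T [-0.01 -0.74  0.13] w 11.0
```

>>> jog_arm(
  rows=[
    {"translation": [-1, 0, 0], "roll": 0, "jaw": 0},
    {"translation": [-1, 0, 0], "roll": 0, "jaw": 0},
    {"translation": [-1, 0, 0], "roll": 0, "jaw": 0},
    {"translation": [0, 0, 0], "roll": 0, "jaw": 0},
  ],
)

```text
clock: 15.1
tool_pos: [534.8, -39.2, 177.5]
eef_rot: [[-0.116, -0.002, 0.993], [-0.993, -0.016, -0.116], [0.016, -1.0, -0.0]]
force: [2.4, -0.5, -6.3]
width: 11.0
```

```bash
python3 - <<'E'
from h import *
s=st()
E
```

```text
t 15.1 p [534.8 -39.2 177.5] head -6.65 tilt [-0.12 -0.93] F [ 2.4 -0.5 -6.3] T [ 0.01 -0.77  0.07] w 11.0
```

>>> jog_arm(
  rows=[
    {"translation": [1.5, 0, 0], "roll": 0, "jaw": 0},
    {"translation": [0, 0, 0], "roll": 0, "jaw": 0},
    {"translation": [0, 0, -3], "roll": 0, "jaw": 0},
    {"translation": [0, 0, -3], "roll": 0, "jaw": 0},
    {"translation": [0, 0, 0], "roll": 0, "jaw": 0},
  ],
)

```text
clock: 15.6
tool_pos: [535.1, -39.4, 171.0]
eef_rot: [[-0.116, -0.005, 0.993], [-0.993, -0.016, -0.116], [0.016, -1.0, -0.003]]
force: [2.6, -0.7, -5.1]
width: 10.7
```

```bash
python3 - <<'E'
from h import *
s=st()
E
```

```text
t 15.6 p [535.1 -39.4 171. ] head -6.66 tilt [-0.3  -0.91] F [ 2.6 -0.7 -5.1] T [-0.04 -0.69  0.12] w 10.7
```

>>> jog_arm(
  rows=[
    {"translation": [1, 0, 0], "roll": 0, "jaw": 0},
    {"translation": [0, 0, 0], "roll": 0, "jaw": 0},
  ],
)

```text
clock: 15.8
tool_pos: [535.3, -39.4, 170.6]
eef_rot: [[-0.116, -0.007, 0.993], [-0.993, -0.016, -0.116], [0.016, -1.0, -0.005]]
force: [1.1, -0.2, -2.7]
width: 11.2
```

>>> jog_arm(
  rows=[
    {"translation": [1, 0, 0], "roll": 0, "jaw": 0},
    {"translation": [0, 0, 0], "roll": 0, "jaw": 0},
  ],
)

```text
clock: 16.0
tool_pos: [535.5, -39.3, 170.3]
eef_rot: [[-0.116, -0.009, 0.993], [-0.993, -0.015, -0.117], [0.016, -1.0, -0.007]]
force: [2.1, -0.0, -2.7]
width: 10.7
```

```bash
python3 - <<'E'
from h import *
s=st()
E
```

```text
t 16.0 p [535.5 -39.3 170.3] head -6.69 tilt [-0.52 -0.88] F [ 2.1 -0.  -2.7] T [ 0.09 -0.34  0.06] w 10.7
```

>>> jog_arm(
  rows=[
    {"translation": [1.5, 0, 0], "roll": 0, "jaw": 0},
    {"translation": [0, 0, 0], "roll": 0, "jaw": 0},
  ],
)

```text
clock: 16.2
tool_pos: [536.2, -39.2, 170.0]
eef_rot: [[-0.117, -0.011, 0.993], [-0.993, -0.015, -0.117], [0.016, -1.0, -0.009]]
force: [0.1, 0.6, -4.0]
width: 10.8
```

>>> jog_arm(
  rows=[
    {"translation": [1, 0, 0], "roll": 0, "jaw": 0},
    {"translation": [0, 0, 0], "roll": 0, "jaw": 0},
  ],
)

```text
clock: 16.4
tool_pos: [536.6, -39.2, 169.7]
eef_rot: [[-0.117, -0.013, 0.993], [-0.993, -0.015, -0.117], [0.016, -1.0, -0.011]]
force: [0.1, 0.0, -3.8]
width: 10.8
```

```bash
python3 - <<'E'
from h import *
s=st()
E
```

```text
t 16.4 p [536.6 -39.2 169.7] head -6.71 tilt [-0.72 -0.86] F [ 0.1  0.  -3.8] T [ 0.06  0.04 -0.01] w 10.8
```

>>> jog_arm(
  rows=[
    {"translation": [0, 0, -3], "roll": 0, "jaw": 0},
    {"translation": [0, 0, -3], "roll": 0, "jaw": 0},
    {"translation": [0, 0, -2], "roll": 0, "jaw": 0},
    {"translation": [0, 0, 0], "roll": 0, "jaw": 0},
  ],
)

```text
clock: 16.8
tool_pos: [536.1, -39.2, 160.7]
eef_rot: [[-0.117, -0.014, 0.993], [-0.993, -0.015, -0.117], [0.016, -1.0, -0.012]]
force: [-0.4, 0.5, -3.9]
width: 10.9
```

>>> jog_arm(
  rows=[
    {"translation": [0, 0, -3], "roll": 0, "jaw": 0},
    {"translation": [0, 0, -3], "roll": 0, "jaw": 0},
    {"translation": [0, 0, 0], "roll": 0, "jaw": 0},
  ],
)

```text
clock: 17.1
tool_pos: [536.1, -39.1, 154.0]
eef_rot: [[-0.117, -0.014, 0.993], [-0.993, -0.015, -0.117], [0.016, -1.0, -0.012]]
force: [0.4, 0.9, -3.5]
width: 10.6
```

```bash
python3 - <<'E'
from h import *
s=st()
E
```

```text
t 17.1 p [536.1 -39.1 154. ] head -6.71 tilt [-0.78 -0.86] F [ 0.4  0.9 -3.5] T [0.06 0.08 0.03] w 10.6
```

>>> jog_arm(
  rows=[
    {"translation": [0, 0, -3], "roll": 0, "jaw": 0},
    {"translation": [0, 0, -3], "roll": 0, "jaw": 0},
    {"translation": [0, 0, 0], "roll": 0, "jaw": 0},
  ],
)

```text
clock: 17.4
tool_pos: [536.1, -39.1, 147.5]
eef_rot: [[-0.117, -0.014, 0.993], [-0.993, -0.015, -0.117], [0.016, -1.0, -0.012]]
force: [-0.3, -0.4, -3.0]
width: 10.8
```

>>> jog_arm(
  rows=[
    {"translation": [0, 0, -2], "roll": 0, "jaw": 0},
    {"translation": [0, 0, 0], "roll": 0, "jaw": 0},
  ],
)

```text
clock: 17.6
tool_pos: [536.1, -39.1, 145.3]
eef_rot: [[-0.117, -0.014, 0.993], [-0.993, -0.015, -0.117], [0.017, -1.0, -0.012]]
force: [-0.1, 0.3, -3.3]
width: 10.8
```

>>> jog_arm(
  rows=[
    {"translation": [0, 0, -1.5], "roll": 0, "jaw": 0},
    {"translation": [0, 0, 0], "roll": 0, "jaw": 0},
  ],
)

```text
clock: 17.8
tool_pos: [536.4, -39.2, 143.9]
eef_rot: [[-0.117, -0.013, 0.993], [-0.993, -0.015, -0.117], [0.016, -1.0, -0.011]]
force: [-0.2, -0.1, -2.9]
width: 11.0
```

```bash
python3 - <<'E'
from h import *
s=st()
d=snap('side','side3');c=snap('top','top3')
for c,t,(a,b,x,y) in((c,'top3c',(205,80,355,210)),(d,'side3c',(230,140,330,240))):
    im=cv2.cvtColor(c['pixels'],cv2.COLOR_RGB2BGR)[b:y,a:x]; k=min(790/(x-a),590/(y-b)); cv2.imwrite(f'pics/{t}.png',cv2.resize(im,None,fx=k,fy=k,interpolation=cv2.INTER_CUBIC))
E
```

```text
t 17.8 p [536.4 -39.2 143.9] head -6.71 tilt [-0.75 -0.86] F [-0.2 -0.1 -2.9] T [ 0.02  0.05 -0.05] w 11.0
```

View pics/side3c.png

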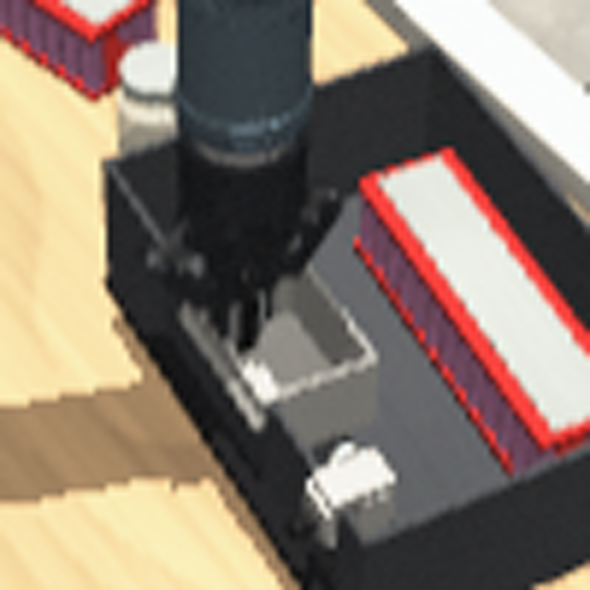

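The side crop shows the lip plate outside the near wall, between about (190,315) and (260,420), with the box inside. The buffer is still clear at (345,455). Next I'll seat the lip.

>>> jog_arm(
  rows=[
    {"translation": [0, 0, -1], "roll": 0, "jaw": 0},
    {"translation": [0, 0, 0], "roll": 0, "jaw": 0},
  ],
)

```text
clock: 18.1
tool_pos: [536.5, -39.3, 143.6]
eef_rot: [[-0.117, -0.013, 0.993], [-0.993, -0.015, -0.117], [0.016, -1.0, -0.011]]
force: [-1.1, 1.3, -0.9]
width: 11.0
```

>>> jog_arm(
  rows=[
    {"translation": [0, 0, -1], "roll": 0, "jaw": 0},
    {"translation": [0, 0, 0], "roll": 0, "jaw": 0},
  ],
)

```text
clock: 18.3
tool_pos: [536.6, -39.3, 143.5]
eef_rot: [[-0.117, -0.013, 0.993], [-0.993, -0.014, -0.117], [0.015, -1.0, -0.011]]
force: [-1.8, -0.6, 0.0]
width: 11.1
```

>>> jog_arm(
  rows=[
    {"translation": [0, 0, -1], "roll": 0, "jaw": 0},
    {"translation": [0, 0, 0], "roll": 0, "jaw": 0},
  ],
)

```text
clock: 18.5
tool_pos: [536.6, -39.4, 143.4]
eef_rot: [[-0.117, -0.013, 0.993], [-0.993, -0.013, -0.117], [0.014, -1.0, -0.011]]
force: [-2.3, 0.8, 1.5]
width: 10.8
```

```bash
python3 - <<'E'
from h import *
s=st()
E
```

```text
t 18.5 p [536.6 -39.4 143.4] head -6.72 tilt [-0.72 -0.75] F [-2.3  0.8  1.5] T [0.43 0.64 0.09] w 10.8
```

>>> jog_arm(
  rows=[
    {"translation": [0, 0, 0], "roll": 0, "jaw": 16},
    {"translation": [0, 0, 0], "roll": 0, "jaw": 22},
    {"translation": [0, 0, 0], "roll": 0, "jaw": 26},
    {"translation": [0, 0, 0], "roll": 0, "jaw": 26},
  ],
  force=50,
)

```text
clock: 18.9
tool_pos: [538.4, -39.6, 143.5]
eef_rot: [[-0.117, -0.009, 0.993], [-0.993, -0.014, -0.117], [0.015, -1.0, -0.007]]
force: [-0.4, -0.2, -0.8]
width: 22.2
```

```bash
python3 - <<'E'
from h import *
s=st()
d=snap('side','side4')
for c,t,(a,b,x,y) in((d,'side4c',(230,140,330,240)),):
    im=cv2.cvtColor(c['pixels'],cv2.COLOR_RGB2BGR)[b:y,a:x]; k=min(790/(x-a),590/(y-b)); cv2.imwrite(f'pics/{t}.png',cv2.resize(im,None,fx=k,fy=k,interpolation=cv2.INTER_CUBIC))
P=cloud(d); o=cloud(load('side3'))
yaw=np.deg2rad(-6.64);R=np.array([[np.cos(yaw),-np.sin(yaw)],[np.sin(yaw),np.cos(yaw)]])
for Q,c in((o,load('side3')),(P,d)):
    F=Q.reshape(-1,3); L=(F[:,:2]-[658.4,-48.2])@R
    px=c['pixels'].reshape(-1,3).astype(int)
    m=(L[:,0]>-112)&(L[:,0]<-40)&(abs(L[:,1]+10)<75)&(F[:,2]>115)&(F[:,2]<150)
    for lo in range(-75,65,20):
        k=m&(L[:,1]>=lo)&(L[:,1]<lo+20); print(lo,k.sum(),(np.percentile(F[k,2],[50,90]).round(1) if k.sum() else ''),end='; ')
    print()
E
```

```text
t 18.9 p [538.4 -39.6 143.5] head -6.72 tilt [-0.5 -0.8] F [-0.4 -0.2 -0.8] T [-0.06 -0.02 -0.01] w 22.2
-75 62 [126.7 135.3]; -55 10 [129.1 133.1]; -35 13 [126.7 133.6]; -15 15 [129.8 132.1]; 5 11 [127.  131.4]; 25 3 [123.3 130.1]; 45 1 [127.3 127.3]; 
-75 44 [126.  131.7]; -55 10 [124.7 128.6]; -35 11 [126.3 129.9]; -15 11 [125.3 129.1]; 5 10 [127.  129.2]; 25 4 [127.8 134.5]; 45 2 [126.  127.4];
```

View pics/side4c.png

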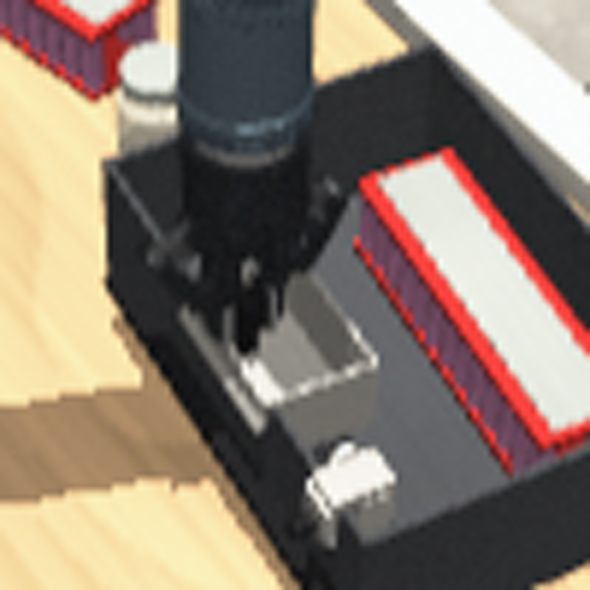

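The side crop shows the tray rim now level, about 129 mm by depth along its length, with the lip plate outside the wall at about (190–260, 310–425). The tray is fully down and clear of the buffer at (345,455). I'll regrip.

>>> jog_arm(
  rows=[
    {"translation": [-0.7, 0, 0], "roll": 0, "jaw": 20},
    {"translation": [0, 0, 0], "roll": 0, "jaw": 14},
    {"translation": [0, 0, 0], "roll": 0, "jaw": 8},
    {"translation": [0, 0, 0], "roll": 0, "jaw": 0},
    {"translation": [0, 0, 0], "roll": 0, "jaw": 0},
  ],
  force=50,
)

```text
clock: 19.45
tool_pos: [537.2, -39.6, 143.6]
eef_rot: [[-0.117, -0.01, 0.993], [-0.993, -0.014, -0.117], [0.015, -1.0, -0.008]]
force: [-0.5, -0.8, 1.3]
width: 11.2
```

>>> jog_arm(
  rows=[
    {"translation": [-0.2, -2, 0], "roll": 0, "jaw": 0},
    {"translation": [-0.5, -4, 0], "roll": 0, "jaw": 0},
    {"translation": [0, 0, 0], "roll": 0, "jaw": 0},
  ],
)

```text
clock: 19.75
tool_pos: [537.0, -44.3, 143.6]
eef_rot: [[-0.115, -0.009, 0.993], [-0.993, -0.012, -0.115], [0.013, -1.0, -0.008]]
force: [-0.5, -1.6, 0.7]
width: 11.3
```

```bash
python3 - <<'E'
from h import *
s=st()
E
```

```text
t 19.75 p [537.  -44.3 143.6] head -6.62 tilt [-0.52 -0.7 ] F [-0.5 -1.6  0.7] T [-0.51  0.27 -0.03] w 11.3
```

>>> jog_arm(
  rows=[
    {"translation": [-0.5, -4, 0], "roll": 0, "jaw": 0},
    {"translation": [-0.5, -4, 0], "roll": 0, "jaw": 0},
    {"translation": [-0.5, -4, 0], "roll": 0, "jaw": 0},
    {"translation": [0, 0, 0], "roll": 0, "jaw": 0},
  ],
)

```text
clock: 20.15
tool_pos: [535.7, -57.1, 143.6]
eef_rot: [[-0.115, -0.008, 0.993], [-0.993, -0.012, -0.115], [0.013, -1.0, -0.007]]
force: [0.2, 0.3, 0.5]
width: 11.1
```

```bash
python3 - <<'E'
from h import *
s=st()
E
```

```text
t 20.15 p [535.7 -57.1 143.6] head -6.61 tilt [-0.48 -0.67] F [0.2 0.3 0.5] T [-0.17  0.07  0.03] w 11.1
```

>>> jog_arm(
  rows=[
    {"translation": [-0.5, -4, 0], "roll": 0, "jaw": 0},
    {"translation": [-0.5, -4, 0], "roll": 0, "jaw": 0},
    {"translation": [-0.5, -4, 0], "roll": 0, "jaw": 0},
    {"translation": [0, 0, 0], "roll": 0, "jaw": 0},
  ],
)

```text
clock: 20.55
tool_pos: [534.2, -70.2, 143.6]
eef_rot: [[-0.115, -0.008, 0.993], [-0.993, -0.012, -0.115], [0.013, -1.0, -0.007]]
force: [0.1, -0.3, -0.3]
width: 11.4
```

```bash
python3 - <<'E'
from h import *
s=st()
d=snap('side','side5');c=snap('top','top5')
for c,t,(a,b,x,y) in((d,'side5c',(250,180,320,240)),(c,'top5c',(270,150,345,210))):
    im=cv2.cvtColor(c['pixels'],cv2.COLOR_RGB2BGR)[b:y,a:x]; k=min(790/(x-a),590/(y-b)); cv2.imwrite(f'pics/{t}.png',cv2.resize(im,None,fx=k,fy=k,interpolation=cv2.INTER_CUBIC))
E
```

```text
t 20.55 p [534.2 -70.2 143.6] head -6.62 tilt [-0.46 -0.67] F [ 0.1 -0.3 -0.3] T [-0.2   0.08 -0.02] w 11.4
```

View pics/side5c.png

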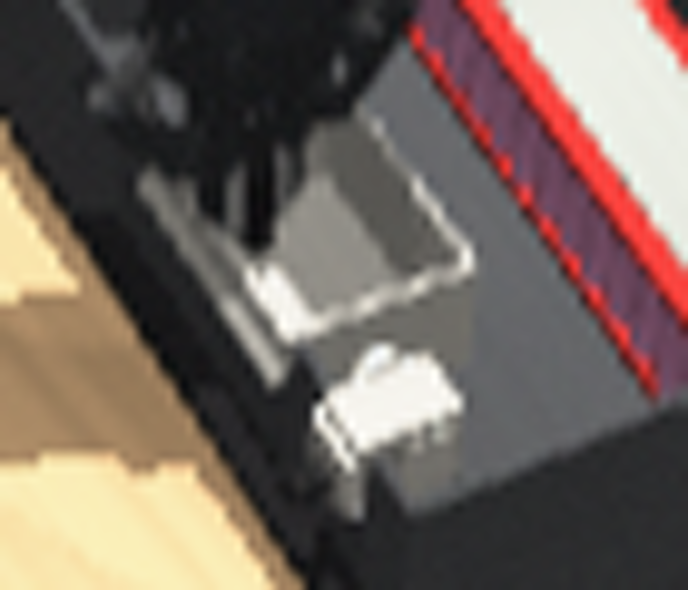

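View pics/top5c.png

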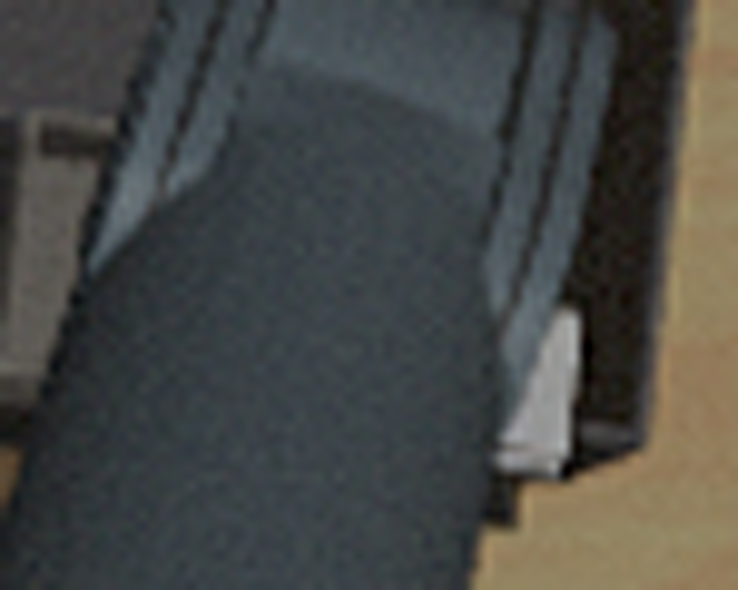

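The side crop shows the tray's right end approaching the buffer. The white head is at about (380,360) and the clamp at (390,405), with a small gap left. I estimate contact after another 11–12 mm, so I'll go on slowly and watch Fy.

>>> jog_arm(
  rows=[
    {"translation": [-0.4, -3, 0], "roll": 0, "jaw": 0},
    {"translation": [-0.4, -3, 0], "roll": 0, "jaw": 0},
    {"translation": [0, 0, 0], "roll": 0, "jaw": 0},
    {"translation": [0, 0, 0], "roll": 0, "jaw": 0},
  ],
)

```text
clock: 21.05
tool_pos: [533.5, -75.7, 143.6]
eef_rot: [[-0.114, -0.008, 0.993], [-0.993, -0.011, -0.114], [0.012, -1.0, -0.007]]
force: [0.1, 2.4, 0.3]
width: 11.2
```

>>> jog_arm(
  rows=[
    {"translation": [-0.2, -1.5, 0], "roll": 0, "jaw": 0},
    {"translation": [0, 0, 0], "roll": 0, "jaw": 0},
  ],
)

```text
clock: 21.25
tool_pos: [533.4, -76.8, 143.6]
eef_rot: [[-0.114, -0.008, 0.994], [-0.993, -0.011, -0.114], [0.012, -1.0, -0.007]]
force: [0.0, -0.4, 0.7]
width: 11.0
```

>>> jog_arm(
  rows=[
    {"translation": [-0.2, -1.5, 0], "roll": 0, "jaw": 0},
    {"translation": [0, 0, 0], "roll": 0, "jaw": 0},
  ],
)

```text
clock: 21.45
tool_pos: [533.2, -78.2, 143.7]
eef_rot: [[-0.113, -0.008, 0.994], [-0.993, -0.011, -0.113], [0.011, -1.0, -0.007]]
force: [0.0, 0.1, 0.1]
width: 11.8
```

>>> jog_arm(
  rows=[
    {"translation": [-0.1, -1, 0], "roll": 0, "jaw": 0},
    {"translation": [0, 0, 0], "roll": 0, "jaw": 0},
  ],
)

```text
clock: 21.65
tool_pos: [533.2, -79.1, 143.7]
eef_rot: [[-0.113, -0.008, 0.994], [-0.994, -0.01, -0.113], [0.011, -1.0, -0.007]]
force: [0.8, 1.0, -0.0]
width: 11.5
```

>>> jog_arm(
  rows=[
    {"translation": [-0.1, -1, 0], "roll": 0, "jaw": 0},
    {"translation": [0, 0, 0], "roll": 0, "jaw": 0},
  ],
)

```text
clock: 21.85
tool_pos: [533.1, -80.0, 143.7]
eef_rot: [[-0.113, -0.008, 0.994], [-0.994, -0.01, -0.113], [0.011, -1.0, -0.007]]
force: [0.9, 0.8, 0.4]
width: 11.2
```

```bash
python3 - <<'E'
from h import *
s=st()
E
```

```text
t 21.85 p [533.1 -80.  143.7] head -6.49 tilt [-0.45 -0.59] F [0.9 0.8 0.4] T [ 0.19 -0.   -0.01] w 11.2
```

>>> jog_arm(
  rows=[
    {"translation": [-0.3, -1, 0], "roll": 0, "jaw": 0},
    {"translation": [0, 0, 0], "roll": 0, "jaw": 0},
  ],
)

```text
clock: 22.05
tool_pos: [532.9, -81.2, 143.7]
eef_rot: [[-0.113, -0.008, 0.994], [-0.994, -0.01, -0.113], [0.011, -1.0, -0.006]]
force: [0.8, 1.3, 0.8]
width: 11.5
```

>>> jog_arm(
  rows=[
    {"translation": [-0.3, -1, 0], "roll": 0, "jaw": 0},
    {"translation": [0, 0, 0], "roll": 0, "jaw": 0},
  ],
)

```text
clock: 22.25
tool_pos: [532.5, -82.3, 143.7]
eef_rot: [[-0.113, -0.008, 0.994], [-0.994, -0.01, -0.113], [0.011, -1.0, -0.006]]
force: [0.7, 2.0, 1.0]
width: 11.2
```

>>> jog_arm(
  rows=[
    {"translation": [-0.3, -1, 0], "roll": 0, "jaw": 0},
    {"translation": [0, 0, 0], "roll": 0, "jaw": 0},
  ],
)

```text
clock: 22.45
tool_pos: [532.3, -83.4, 143.7]
eef_rot: [[-0.113, -0.008, 0.994], [-0.994, -0.01, -0.113], [0.011, -1.0, -0.006]]
force: [1.0, 1.1, 0.4]
width: 11.6
```

```bash
python3 - <<'E'
from h import *
s=st()
E
```

```text
t 22.45 p [532.3 -83.4 143.7] head -6.48 tilt [-0.43 -0.6 ] F [1.  1.1 0.4] T [ 0.22 -0.03  0.03] w 11.6
```

>>> jog_arm(
  rows=[
    {"translation": [-0.2, -1, 0], "roll": 0, "jaw": 0},
    {"translation": [0, 0, 0], "roll": 0, "jaw": 0},
  ],
)

```text
clock: 22.65
tool_pos: [532.2, -83.7, 143.7]
eef_rot: [[-0.112, -0.007, 0.994], [-0.994, -0.009, -0.112], [0.01, -1.0, -0.006]]
force: [0.6, 2.2, -0.2]
width: 11.6
```

>>> jog_arm(
  rows=[
    {"translation": [-0.2, -1, 0], "roll": 0, "jaw": 0},
    {"translation": [0, 0, 0], "roll": 0, "jaw": 0},
  ],
)

```text
clock: 22.85
tool_pos: [532.2, -83.9, 143.8]
eef_rot: [[-0.112, -0.007, 0.994], [-0.994, -0.009, -0.112], [0.009, -1.0, -0.006]]
force: [0.6, 1.9, 1.0]
width: 11.2
```

```bash
python3 - <<'E'
from h import *
s=st()
d=snap('side','side6')
for c,t,(a,b,x,y) in((d,'side6c',(260,190,320,240)),):
    im=cv2.cvtColor(c['pixels'],cv2.COLOR_RGB2BGR)[b:y,a:x]; k=min(790/(x-a),590/(y-b)); cv2.imwrite(f'pics/{t}.png',cv2.resize(im,None,fx=k,fy=k,interpolation=cv2.INTER_CUBIC))
E
```

```text
t 22.85 p [532.2 -83.9 143.8] head -6.41 tilt [-0.42 -0.49] F [0.6 1.9 1. ] T [ 0.2  -0.04  0.03] w 11.2
```

View pics/side6c.png

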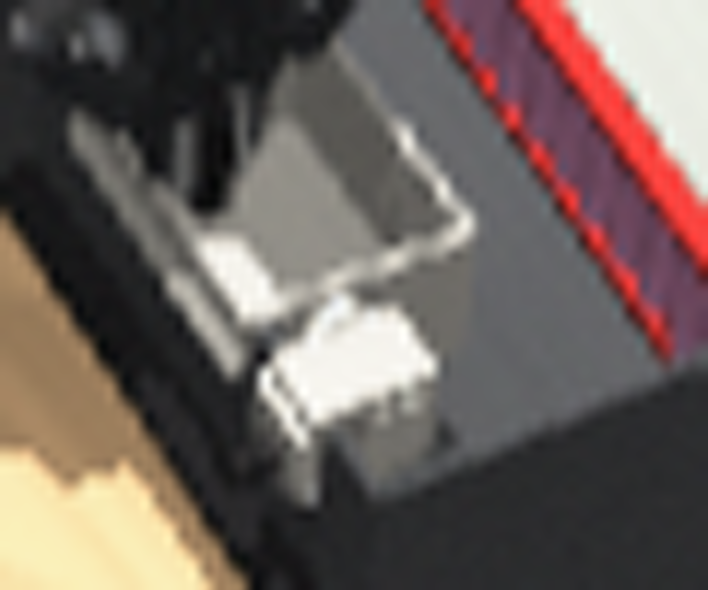

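The side crop shows the tray's right side meeting the white head at about (330,310), and steps of 1 mm now stall. Contact is at TCP y of about -83.5. I'll push on towards -88.5 with slightly larger steps.

>>> jog_arm(
  rows=[
    {"translation": [-0.2, -2, 0], "roll": 0, "jaw": 0},
    {"translation": [-0.2, -2, 0], "roll": 0, "jaw": 0},
  ],
)

```text
clock: 23.1
tool_pos: [531.9, -85.9, 143.9]
eef_rot: [[-0.11, -0.008, 0.994], [-0.994, -0.006, -0.11], [0.007, -1.0, -0.007]]
force: [0.2, 6.7, 2.2]
width: 11.5
```

>>> jog_arm(
  rows=[
    {"translation": [-0.3, -3, 0], "roll": 0, "jaw": 0},
  ],
)

```text
clock: 23.2
tool_pos: [531.7, -87.1, 144.0]
eef_rot: [[-0.109, -0.008, 0.994], [-0.994, -0.003, -0.109], [0.004, -1.0, -0.008]]
force: [-0.2, 8.3, 4.0]
width: 11.6
```

```bash
python3 - <<'E'
from h import *
s=st()
E
```

```text
t 23.2 p [531.7 -87.1 144. ] head -6.26 tilt [-0.47 -0.2 ] F [-0.2  8.3  4. ] T [1.53 0.15 0.01] w 11.6
```

>>> jog_arm(
  rows=[
    {"translation": [-0.3, -3, 0], "roll": 0, "jaw": 0},
  ],
)

```text
clock: 23.3
tool_pos: [531.6, -88.3, 144.1]
eef_rot: [[-0.108, -0.008, 0.994], [-0.994, -0.001, -0.108], [0.002, -1.0, -0.008]]
force: [-1.2, 8.4, 4.6]
width: 11.2
```

```bash
python3 - <<'E'
from h import *
s=st()
d=snap('side','side7')
for c,t,(a,b,x,y) in((d,'side7c',(260,190,320,240)),):
    im=cv2.cvtColor(c['pixels'],cv2.COLOR_RGB2BGR)[b:y,a:x]; k=min(790/(x-a),590/(y-b)); cv2.imwrite(f'pics/{t}.png',cv2.resize(im,None,fx=k,fy=k,interpolation=cv2.INTER_CUBIC))
st()
E
```

```text
t 23.3 p [531.6 -88.3 144.1] head -6.19 tilt [-0.48 -0.05] F [-1.2  8.4  4.6] T [ 1.71  0.13 -0.01] w 11.2
t 23.35 p [531.5 -88.6 144.1] head -6.2 tilt [-0.49 -0.05] F [0.4 8.5 3.3] T [1.65 0.04 0.04] w 11.4
```

View pics/side7c.png

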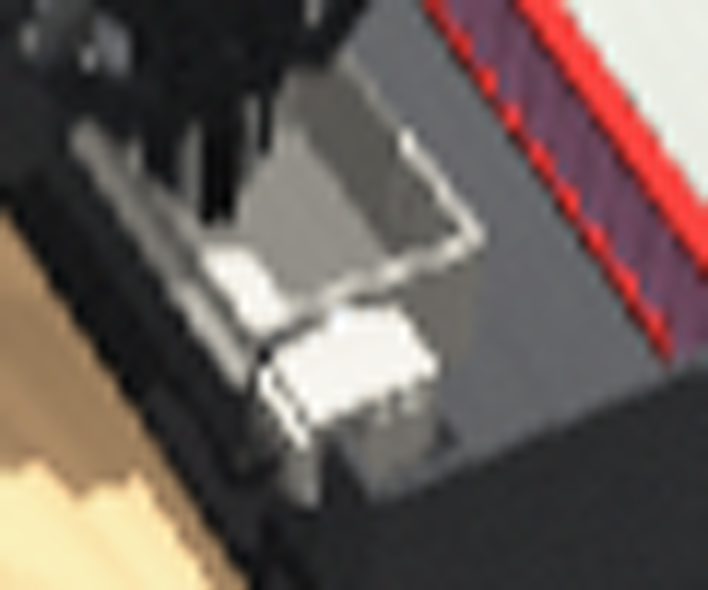

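>>> jog_arm(
  rows=[
    {"translation": [0, -0.3, 0], "roll": 0, "jaw": 0},
    {"translation": [0, 0, 0], "roll": 0, "jaw": 14},
    {"translation": [0, 0, 0], "roll": 0, "jaw": 20},
    {"translation": [0, 0, 0], "roll": 0, "jaw": 30},
    {"translation": [0, 0, 0], "roll": 0, "jaw": 40},
  ],
)

```text
clock: 23.85
tool_pos: [530.5, -91.6, 143.9]
eef_rot: [[-0.11, -0.009, 0.994], [-0.994, -0.004, -0.11], [0.005, -1.0, -0.009]]
force: [0.5, -0.2, -0.4]
width: 34.1
```

```bash
python3 - <<'E'
from h import *
s=st()
d=snap('side','side8')
for c,t,(a,b,x,y) in((d,'side8c',(260,190,320,240)),):
    im=cv2.cvtColor(c['pixels'],cv2.COLOR_RGB2BGR)[b:y,a:x]; k=min(790/(x-a),590/(y-b)); cv2.imwrite(f'pics/{t}.png',cv2.resize(im,None,fx=k,fy=k,interpolation=cv2.INTER_CUBIC))
E
```

```text
t 23.85 p [530.5 -91.6 143.9] head -6.32 tilt [-0.54 -0.22] F [ 0.5 -0.2 -0.4] T [-0.01 -0.03 -0.01] w 34.1
```

View pics/side8c.png

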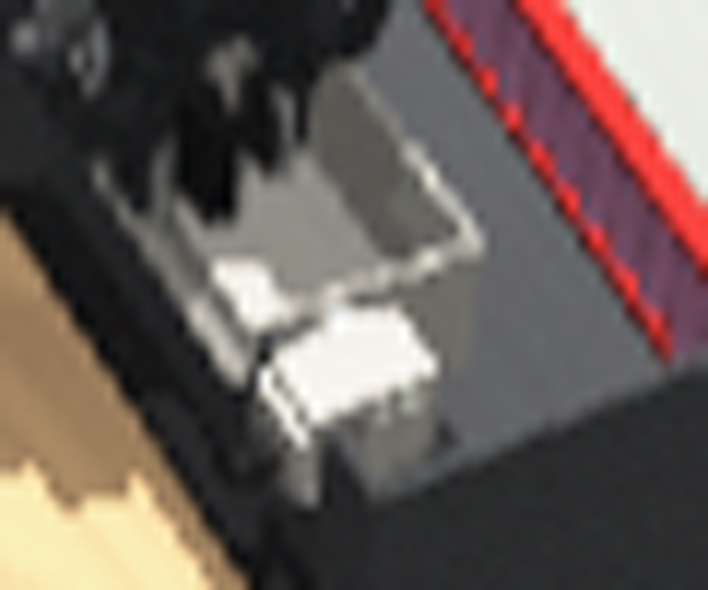

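The side crop shows the tray still against the head, with its right far corner at (475,235), the same place as before release. I'll raise the gripper straight up and move away for a clear top view.

>>> jog_arm(
  rows=[
    {"translation": [0, 0, 5], "roll": 0, "jaw": 40},
    {"translation": [0, 0, 10], "roll": 0, "jaw": 40},
    {"translation": [0, 0, 15], "roll": 0, "jaw": 40},
    {"translation": [0, 0, 20], "roll": 0, "jaw": 40},
    {"translation": [0, 0, 30], "roll": 0, "jaw": 40},
    {"translation": [0, 0, 30], "roll": 0, "jaw": 40},
    {"translation": [0, 30, 20], "roll": 0, "jaw": 40},
    {"translation": [0, 40, 0], "roll": 0, "jaw": 40},
    {"translation": [0, 40, 0], "roll": 0, "jaw": 40},
    {"translation": [0, 40, 0], "roll": 0, "jaw": 40},
    {"translation": [0, 40, 0], "roll": 0, "jaw": 40},
    {"translation": [0, 30, 0], "roll": 0, "jaw": 40},
    {"translation": [0, 0, 0], "roll": 0, "jaw": 40},
    {"translation": [0, 0, 0], "roll": 0, "jaw": 40},
  ],
)

```text
clock: 25.3
tool_pos: [529.3, 131.8, 291.4]
eef_rot: [[-0.119, 0.002, 0.993], [-0.993, -0.004, -0.119], [0.003, -1.0, 0.002]]
force: [0.2, -1.0, -0.1]
width: 34.3
```

```bash
python3 - <<'E'
from h import *
s=st()
d=snap('side','side9');c=snap('top','top9')
for cc,t,(a,b,x,y) in((d,'side9c',(255,185,315,235)),(c,'top9c',(265,150,345,210))):
    im=cv2.cvtColor(cc['pixels'],cv2.COLOR_RGB2BGR)[b:y,a:x]; k=min(790/(x-a),590/(y-b)); cv2.imwrite(f'pics/{t}.png',cv2.resize(im,None,fx=k,fy=k,interpolation=cv2.INTER_CUBIC));print(k)
yaw=np.deg2rad(-6.64);R=np.array([[np.cos(yaw),-np.sin(yaw)],[np.sin(yaw),np.cos(yaw)]])
for cc,o in((c,[660.1,-44.8]),(d,[658.4,-48.2])):
    F=cloud(cc).reshape(-1,3); L=(F[:,:2]-o)@R
    m=(L[:,0]>-160)&(L[:,0]<-40)&(L[:,1]<30)&(L[:,1]>-118)&(F[:,2]>123)&(F[:,2]<137)&((L[:,0]>-118)|(F[:,2]>131))&((L[:,0]>-90)|(L[:,1]>-112))
    q=np.c_[L,F[:,2]][m]; print(len(q),np.percentile(q,[1,50,99],axis=0).round(1)); 
    f=q[q[:,0]>-90]; print('box y range',f[:,1].min().round(1),f[:,1].max().round(1),np.percentile(f[:,1],[2,98]).round(1))
    for lo in range(-120,10,20):
        k=(f[:,1]>=lo)&(f[:,1]<lo+20); print(lo,k.sum(),np.median(f[k,2]).round(1) if k.any() else '',end='; ')
    t=np.c_[L,F[:,2]][(F[:,2]>145)&(F[:,2]<182)&(abs(L[:,0]+123)<20)&(abs(L[:,1]+57)<40)]; print('\ntab',len(t),cv2.minAreaRect(t[:,:2].astype(np.float32)),t[:,2].max())
    cl=np.c_[L,F[:,2]][(F[:,2]>138)&(F[:,2]<150)&(abs(L[:,0]+120)<40)&(L[:,1]<-115)&(L[:,1]>-175)]; print('clamp',np.percentile(cl[:,1],[2,50,98]),cv2.minAreaRect(cl[:,:2].astype(np.float32)))
E
```

```text
t 25.3 p [529.3 131.8 291.4] head -6.85 tilt [ 0.1 -0.2] F [ 0.2 -1.  -0.1] T [-0.    0.02  0.02] w 34.3
11.8
9.833333333333334
196 [[-132.6 -110.2  123.8]
 [-111.6  -57.7  131.4]
 [ -51.7   -0.3  136. ]]
box y range -110.2 -0.3 [-110.1   -0.5]
-120 20 128.1; -100 10 126.6; -80 9 126.7; -60 10 127.7; -40 11 127.6; -20 21 127.9; 0 0 ; 
tab 65 ((-120.79216766357422, -54.95213317871094), (29.45231819152832, 12.976972579956055), 89.44925689697266) 179.13589925927488
clamp [-153.17853669 -139.88153817 -126.55826622] ((-114.68651580810547, -139.9033966064453), (44.228118896484375, 27.324087142944336), 1.7391833066940308)
144 [[-134.5 -111.7  123.3]
 [ -98.4  -57.9  131.4]
 [ -52.     0.7  136.8]]
box y range -113.2 0.8 [-111.5   -0. ]
-120 18 128.1; -100 6 127.7; -80 5 127.3; -60 7 124.3; -40 8 127.6; -20 19 128.7; 0 2 127.0; 
tab 59 ((-122.2748794555664, -55.19342041015625), (14.343795776367188, 33.67780303955078), 3.0620996952056885) 181.74515217406687
clamp [-156.0678765  -141.23592626 -126.01393375] ((-117.22074890136719, -140.74325561523438), (43.96723937988281, 30.719257354736328), 1.1592180728912354)
```

View pics/top9c.png

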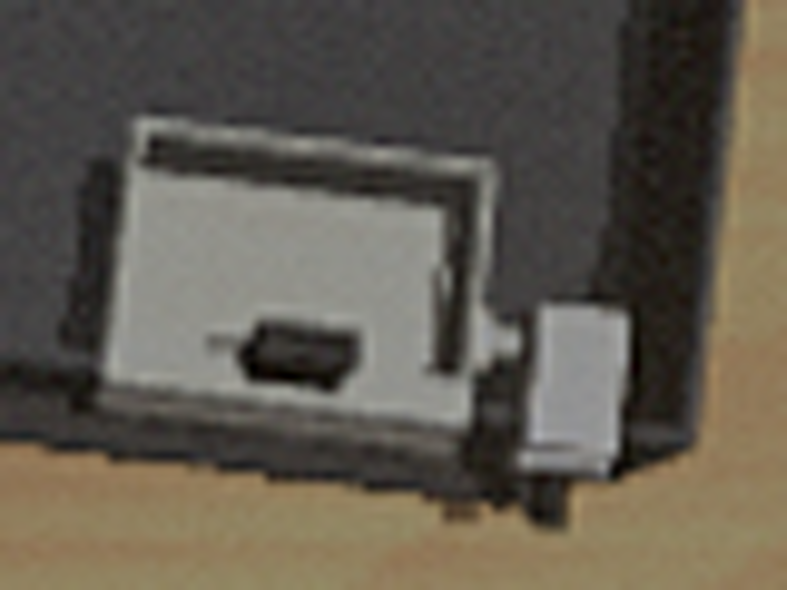

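View pics/side9c.png

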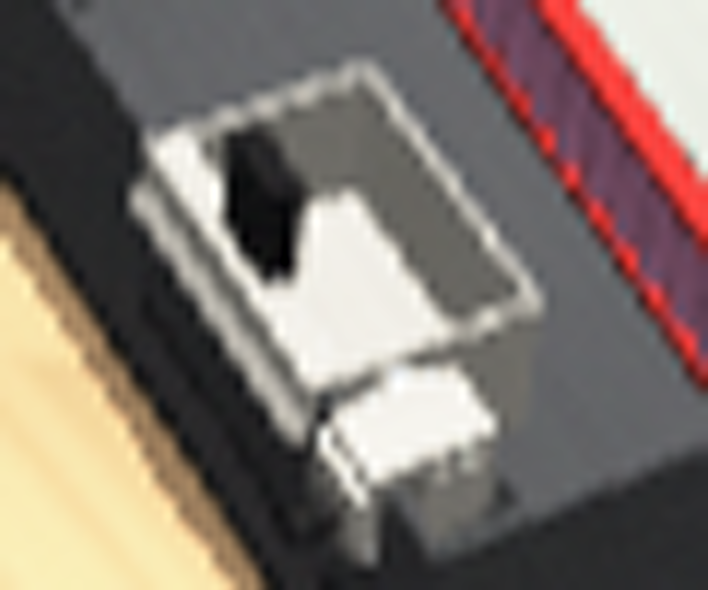

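```bash
python3 - <<'E'
from h import *
ims=[]
for t,(a,b,x,y) in(('top0',(305,178,330,196)),('top9',(305,178,330,196)),('side0',(278,208,303,226)),('side9',(278,208,303,226))):
    im=cv2.cvtColor(load(t)['pixels'],cv2.COLOR_RGB2BGR)[b:y,a:x]; ims.append(cv2.resize(im,None,fx=15.6,fy=15.6,interpolation=cv2.INTER_NEAREST))
cv2.imwrite('pics/cmp.png',np.vstack([np.hstack(ims[:2]),np.hstack(ims[2:])]))
for t in('top0','top9'):
    g=load(t)['pixels'][180:192,306:324].mean(-1).astype(int); print(t);print(g)
E
```

```text
top0
[[ 60  66  58  63  63  61  59  46  54  58  61  62  59  64  71  54  56  48]
 [ 68  63  62  62  59  71 112 106  53  52  56  62  54  79 131 132 129 128]
 [ 65  67  59  57  33  65 137 135  65  52  48  47  33  73 150 145 144 145]
 [ 64  65  64  57  27  77 152 143 104 102 106  99  31  82 149 143 138 140]
 [ 43  47  57  56  31  84 155 144 131 138 143 137  43  83 147 142 139 139]
 [ 40  34  34  44  38  94 154 131 103 121 131 125  33  81 152 140 139 140]
 [ 31  36  36  32  48  93 133  80  53  69  67  67  33  89 148 139 142 143]
 [ 63  57  54  36  38  62  75  35  28  40  29  32  42 100 149 141 141 139]
 [ 69  65  58  38  31  33  35  29  38  34  36  35  50 114 147 137 139 143]
 [ 62  65  62  33  34  36  39  39  41  31  35  35  66 133 147 142 141 141]
 [ 63  66  69  54  51  53  45  37  40  35  38  41  74 147 144 138 138 139]
 [ 56  61  54  51  69  68  65  61  58  58  60  46  77 150 141 140 139 140]]
top9
[[144 147 141  78  70  28  69 126  68  59  64  65  66  65  76  55  58  57]
 [146 148 142  74  51  35  78 148 107  72  64  60  53  79 140 137 137 136]
 [143 145 144  78  46  32  86 155 143  85  49  55  34  79 159 153 148 151]
 [143 145 142  78  35  40  89 153 150 130 111 100  38  87 153 148 144 145]
 [144 150 148  72  36  44  92 154 155 143 150 145  50  84 157 146 145 145]
 [144 148 141  65  37  40  97 155 151 125 137 128  41  86 158 149 143 145]
 [146 148 146  62  33  55 106 147 139  70  73  66  32  95 158 149 146 145]
 [146 143 101  62  26  57 117 104  88  28  38  42  48 103 156 147 147 143]
 [145 144 131 126 105 113 121  53  33  40  41  40  57 112 155 148 146 143]
 [146 146 149 146 140 148 140  58  34  42  46  39  68 140 153 145 147 146]
 [146 144 145 147 146 151 150  39  38  37  42  38  83 152 149 148 146 148]
 [149 150 149 148 146 152 148  52  63  68  63  44  84 159 148 145 144 146]]
```

View pics/cmp.png

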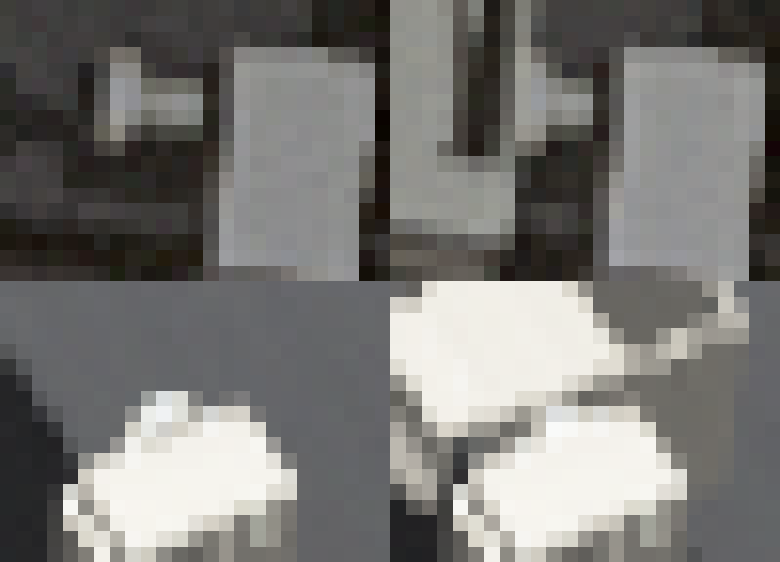

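Comparing the two top views, the head's back edge has moved about 1.3 px, roughly 4 mm. The depth gap from tray to clamp gives about 4.3 mm. That is a little short of 5 mm, and there is time to regrip and nudge about 1 mm more.

>>> jog_arm(
  rows=[
    {"translation": [0, -35, 0], "roll": 0, "jaw": 40},
    {"translation": [0, -40, 0], "roll": 0, "jaw": 40},
    {"translation": [0, -40, 0], "roll": 0, "jaw": 40},
    {"translation": [0, -40, 0], "roll": 0, "jaw": 40},
    {"translation": [0, -35, 0], "roll": 0, "jaw": 40},
    {"translation": [0, -15, 0], "roll": 0, "jaw": 40},
    {"translation": [0, 0, -30], "roll": 0, "jaw": 40},
    {"translation": [0, 0, -25], "roll": 0, "jaw": 40},
    {"translation": [0, 0, 0], "roll": 0, "jaw": 40},
    {"translation": [0, 0, 0], "roll": 0, "jaw": 40},
  ],
)

```text
clock: 26.4
tool_pos: [525.0, -98.8, 239.5]
eef_rot: [[-0.146, 0.007, 0.989], [-0.989, -0.007, -0.146], [0.006, -1.0, 0.008]]
force: [0.2, -0.1, 0.9]
width: 34.4
```

```bash
python3 - <<'E'
from h import *
st()
E
```

```text
t 26.4 p [525.  -98.8 239.5] head -8.37 tilt [ 0.41 -0.43] F [ 0.2 -0.1  0.9] T [ 0.    0.02 -0.02] w 34.4
```

>>> jog_arm(
  rows=[
    {"translation": [6.2, 10.3, 0], "roll": 0.03, "jaw": 40},
    {"translation": [0, 0, 0], "roll": 0, "jaw": 40},
    {"translation": [0, 0, -20], "roll": 0, "jaw": 40},
    {"translation": [0, 0, -18], "roll": 0, "jaw": 40},
    {"translation": [0, 0, 0], "roll": 0, "jaw": 40},
    {"translation": [0, 0, 0], "roll": 0, "jaw": 40},
  ],
)

```text
clock: 27.0
tool_pos: [536.4, -86.3, 207.0]
eef_rot: [[-0.109, 0.018, 0.994], [-0.994, -0.006, -0.109], [0.004, -1.0, 0.018]]
force: [-0.0, -0.1, 0.6]
width: 34.2
```

```bash
python3 - <<'E'
from h import *
st()
E
```

```text
t 27.0 p [536.4 -86.3 207. ] head -6.25 tilt [ 1.02 -0.37] F [-0.  -0.1  0.6] T [ 0.03  0.03 -0.05] w 34.2
```

>>> jog_arm(
  rows=[
    {"translation": [-5, -2, 0], "roll": -0.007, "jaw": 40},
    {"translation": [0, 0, 0], "roll": 0, "jaw": 40},
    {"translation": [0, 0, -10], "roll": 0, "jaw": 40},
    {"translation": [0, 0, 0], "roll": 0, "jaw": 40},
  ],
)

```text
clock: 27.4
tool_pos: [532.6, -88.3, 199.3]
eef_rot: [[-0.116, 0.022, 0.993], [-0.993, -0.006, -0.116], [0.004, -1.0, 0.023]]
force: [-1.3, 1.0, 0.2]
width: 34.4
```

```bash
python3 - <<'E'
from h import *
st()
E
```

```text
t 27.4 p [532.6 -88.3 199.3] head -6.65 tilt [ 1.28 -0.36] F [-1.3  1.   0.2] T [-0.05  0.02  0.02] w 34.4
```

>>> jog_arm(
  rows=[
    {"translation": [-1, 0, -10], "roll": 0, "jaw": 40},
    {"translation": [0, 0, 0], "roll": 0, "jaw": 40},
    {"translation": [0, 0, -12], "roll": 0, "jaw": 40},
    {"translation": [0, 0, 0], "roll": 0, "jaw": 40},
    {"translation": [0, 0, -12], "roll": 0, "jaw": 40},
    {"translation": [0, 0, 0], "roll": 0, "jaw": 40},
  ],
)

```text
clock: 28.0
tool_pos: [531.2, -88.2, 161.6]
eef_rot: [[-0.116, 0.021, 0.993], [-0.993, -0.006, -0.116], [0.004, -1.0, 0.022]]
force: [-0.7, 0.6, 0.6]
width: 34.3
```

```bash
python3 - <<'E'
from h import *
st()
E
```

```text
t 28.0 p [531.2 -88.2 161.6] head -6.64 tilt [ 1.21 -0.36] F [-0.7  0.6  0.6] T [ 0.03  0.06 -0.  ] w 34.3
```

>>> jog_arm(
  rows=[
    {"translation": [0, 0, -10], "roll": 0, "jaw": 40},
    {"translation": [0, 0, -5], "roll": 0, "jaw": 40},
    {"translation": [0, 0, 0], "roll": 0, "jaw": 30},
    {"translation": [0, 0, 0], "roll": 0, "jaw": 18},
    {"translation": [0, 0, 0], "roll": 0, "jaw": 10},
    {"translation": [0, 0, 0], "roll": 0, "jaw": 0},
    {"translation": [0, 0, 0], "roll": 0, "jaw": 0},
  ],
  force=30,
)

```text
clock: 28.7
tool_pos: [531.6, -88.1, 145.4]
eef_rot: [[-0.115, 0.022, 0.993], [-0.993, -0.006, -0.115], [0.004, -1.0, 0.022]]
force: [0.7, -0.2, -3.0]
width: 11.4
```

```bash
python3 - <<'E'
from h import *
st()
E
```

```text
t 28.7 p [531.6 -88.1 145.4] head -6.62 tilt [ 1.24 -0.36] F [ 0.7 -0.2 -3. ] T [-0.02 -0.02 -0.02] w 11.4
```

>>> jog_arm(
  rows=[
    {"translation": [0, 0, -1], "roll": 0, "jaw": 0},
    {"translation": [-0.2, -2, 0], "roll": 0, "jaw": 0},
  ],
)

```text
clock: 28.9
tool_pos: [531.5, -88.4, 145.5]
eef_rot: [[-0.114, 0.021, 0.993], [-0.993, -0.003, -0.114], [0.001, -1.0, 0.022]]
force: [-0.5, 5.9, -1.5]
width: 11.6
```

```bash
python3 - <<'E'
from h import *
st()
E
```

```text
t 28.9 p [531.5 -88.4 145.5] head -6.56 tilt [ 1.22 -0.18] F [-0.5  5.9 -1.5] T [1.47 0.11 0.09] w 11.6
```

>>> jog_arm(
  rows=[
    {"translation": [-0.3, -3, 0], "roll": 0, "jaw": 0},
  ],
)

```text
clock: 29.0
tool_pos: [531.4, -88.8, 145.6]
eef_rot: [[-0.112, 0.021, 0.993], [-0.994, 0.0, -0.113], [-0.003, -1.0, 0.021]]
force: [-1.4, 7.3, 1.1]
width: 11.7
```

```bash
python3 - <<'E'
from h import *
st()
E
```

```text
t 29.0 p [531.4 -88.8 145.6] head -6.46 tilt [1.21 0.01] F [-1.4  7.3  1.1] T [1.51 0.12 0.07] w 11.7
```

>>> jog_arm(
  rows=[
    {"translation": [-0.3, -3, 0], "roll": 0, "jaw": 0},
  ],
)

```text
clock: 29.1
tool_pos: [531.3, -89.0, 145.7]
eef_rot: [[-0.11, 0.021, 0.994], [-0.994, 0.004, -0.111], [-0.006, -1.0, 0.02]]
force: [-1.1, 7.7, 2.9]
width: 11.7
```

```bash
python3 - <<'E'
from h import *
st(); d=snap('side','side10')
a=load('side9')
st()
E
```

```text
t 29.1 p [531.3 -89.  145.7] head -6.35 tilt [1.19 0.21] F [-1.1  7.7  2.9] T [1.58 0.2  0.05] w 11.7
t 29.15 p [531.3 -89.2 145.8] head -6.36 tilt [1.18 0.22] F [-0.2  7.3  1.7] T [ 1.44  0.15 -0.  ] w 11.4
```

```bash
cat >> h.py <<'E'
def shift(t0,t1,box=(290,198,306,214)):
    a,b,x,y=box
    g=[cv2.cvtColor(load(t)['pixels'],cv2.COLOR_RGB2GRAY).astype(np.float32) for t in(t0,t1)]
    W=np.eye(2,3,dtype=np.float32)
    I=g[1][b-6:y+6,a-6:x+6]; T=g[0][b:y,a:x]; W[:,2]=6
    cc,W=cv2.findTransformECC(T,I,W,cv2.MOTION_TRANSLATION,(3,200,1e-5),None,1)
    c=load(t0); p=np.array([600,-152,133.]); yh=np.array([.1157,.9933,0]); d=np.subtract(proj(c,p+yh),proj(c,p))
    s=W[:,2]-6; return cc, s, float(s@d/(d@d)), 'perp',float((s[0]*d[1]-s[1]*d[0])/np.hypot(*d))
E
python3 - <<'E'
from h import *
print(shift('side9','side10')); print('s8-9',shift('side9','side8')); print('s7',shift('side9','side7')); print('s6',shift('side9','side6'))
print('clamp-ref',shift('side9','side10',(280,216,298,228)))
E
```

```text
(0.8509657430056811, array([ 0.46173477, -0.4919343 ], dtype=float32), 0.5198280089856229, 'perp', -0.6633256746313118)
s8-9 (0.8583927644119705, array([0.04815531, 0.15136862], dtype=float32), -0.6346740849825031, 'perp', 0.05076458855970602)
s7 (0.8138175901988423, array([ 0.21901512, -0.14388657], dtype=float32), -0.05748100556221973, 'perp', -0.2616966653412416)
s6 (0.7962777082428164, array([-0.34942627, -0.7577696 ], dtype=float32), 3.4476548888966136, 'perp', -0.16679116486030993)
clamp-ref (0.9951166222009017, array([0.00938416, 0.05929804], dtype=float32), -0.22497242875638873, 'perp', 0.027528828730499586)
```

>>> jog_arm(
  rows=[
    {"translation": [-0.4, -4, 0], "roll": 0, "jaw": 0},
    {"translation": [-0.4, -4, 0], "roll": 0, "jaw": 0},
  ],
  force=70,
)

```text
clock: 29.35
tool_pos: [531.0, -90.3, 146.2]
eef_rot: [[-0.106, 0.02, 0.994], [-0.994, 0.013, -0.106], [-0.015, -1.0, 0.018]]
force: [-2.0, 8.9, 3.8]
width: 11.1
```

```bash
python3 - <<'E'
from h import *
st(); d=snap('side','side11')
print(shift('side9','side11')); print(shift('side10','side11'))
E
```

```text
t 29.35 p [531.  -90.3 146.2] head -6.07 tilt [1.13 0.73] F [-2.   8.9  3.8] T [1.81 0.33 0.03] w 11.1
(0.8491739904213099, array([ 0.56866026, -0.26175928], dtype=float32), -0.5293702867221742, 'perp', -0.6132959656149257)
(0.9626696848669016, array([0.22359371, 0.28538847], dtype=float32), -1.5280144937224205, 'perp', -0.011338020529083243)
```

>>> jog_arm(
  rows=[
    {"translation": [0, -0.5, 0], "roll": 0, "jaw": 0},
    {"translation": [0, 0, 0], "roll": 0, "jaw": 14},
    {"translation": [0, 0, 0], "roll": 0, "jaw": 25},
    {"translation": [0, 0, 0], "roll": 0, "jaw": 40},
    {"translation": [0, 0, 0], "roll": 0, "jaw": 40},
    {"translation": [0, 0, 5], "roll": 0, "jaw": 40},
    {"translation": [0, 0, 10], "roll": 0, "jaw": 40},
    {"translation": [0, 0, 15], "roll": 0, "jaw": 40},
    {"translation": [0, 0, 20], "roll": 0, "jaw": 40},
    {"translation": [0, 0, 30], "roll": 0, "jaw": 40},
    {"translation": [0, 0, 30], "roll": 0, "jaw": 40},
    {"translation": [0, 30, 10], "roll": 0, "jaw": 40},
    {"translation": [0, 40, 0], "roll": 0, "jaw": 40},
    {"translation": [0, 40, 0], "roll": 0, "jaw": 40},
    {"translation": [0, 40, 0], "roll": 0, "jaw": 40},
    {"translation": [0, 40, 0], "roll": 0, "jaw": 40},
    {"translation": [0, 30, 0], "roll": 0, "jaw": 40},
    {"translation": [0, 0, 0], "roll": 0, "jaw": 40},
  ],
)

```text
clock: 31.2
tool_pos: [530.8, 132.1, 283.3]
eef_rot: [[-0.116, 0.032, 0.993], [-0.993, 0.013, -0.117], [-0.017, -0.999, 0.031]]
force: [0.1, -0.5, -0.3]
width: 34.1
```

```bash
python3 - <<'E'
from h import *
st(); d=snap('side','side12'); c=snap('top','top12')
print(shift('side9','side12'))
for t in ('top9','top12'):
    g=load(t)['pixels'][180:192,306:324].mean(-1).astype(int); print(t);print(g)
yaw=np.deg2rad(-6.64);R=np.array([[np.cos(yaw),-np.sin(yaw)],[np.sin(yaw),np.cos(yaw)]])
F=cloud(c).reshape(-1,3); L=(F[:,:2]-[660.1,-44.8])@R
t=np.c_[L,F[:,2]][(F[:,2]>145)&(F[:,2]<182)&(abs(L[:,0]+123)<20)&(abs(L[:,1]+57)<40)]; print('tab',len(t),cv2.minAreaRect(t[:,:2].astype(np.float32)))
m=(L[:,0]>-90)&(L[:,0]<-40)&(L[:,1]<30)&(L[:,1]>-118)&(F[:,2]>118)&(F[:,2]<137); f=np.c_[L,F[:,2]][m]; print(np.percentile(f[:,1],[0,2,98,100]).round(1))
for lo in (-120,-60,-20): k=(f[:,1]>=lo)&(f[:,1]<lo+25); print(np.median(f[k,2]))
for n,(a,b,x,y),cc in(('top12c',(265,150,345,210),c),('side12c',(255,185,315,235),d)):
    im=cv2.cvtColor(cc['pixels'],cv2.COLOR_RGB2BGR)[b:y,a:x]; k=min(790/(x-a),590/(y-b)); cv2.imwrite(f'pics/{n}.png',cv2.resize(im,None,fx=k,fy=k,interpolation=cv2.INTER_CUBIC))
# tray shift in top view top9->top12, far edge patch & tab
for box in((275,158,318,172),(275,158,316,196)):
    a,b,x,y=box; g=[cv2.cvtColor(load(t)['pixels'],cv2.COLOR_RGB2GRAY).astype(np.float32) for t in('top9','top12')]
    W=np.eye(2,3,dtype=np.float32);W[:,2]=6
    print(cv2.findTransformECC(g[0][b:y,a:x],g[1][b-6:y+6,a-6:x+6],W,cv2.MOTION_TRANSLATION,(3,200,1e-5),None,1))
E
```

```text
t 31.2 p [530.8 132.1 283.3] head -6.72 tilt [1.86 0.74] F [ 0.1 -0.5 -0.3] T [-0.01  0.01  0.01] w 34.1
(0.9889359432549605, array([-0.03590107, -0.08327103], dtype=float32), 0.3726296503348345, 'perp', -0.0203416034779514)
top9
[[144 147 141  78  70  28  69 126  68  59  64  65  66  65  76  55  58  57]
 [146 148 142  74  51  35  78 148 107  72  64  60  53  79 140 137 137 136]
 [143 145 144  78  46  32  86 155 143  85  49  55  34  79 159 153 148 151]
 [143 145 142  78  35  40  89 153 150 130 111 100  38  87 153 148 144 145]
 [144 150 148  72  36  44  92 154 155 143 150 145  50  84 157 146 145 145]
 [144 148 141  65  37  40  97 155 151 125 137 128  41  86 158 149 143 145]
 [146 148 146  62  33  55 106 147 139  70  73  66  32  95 158 149 146 145]
 [146 143 101  62  26  57 117 104  88  28  38  42  48 103 156 147 147 143]
 [145 144 131 126 105 113 121  53  33  40  41  40  57 112 155 148 146 143]
 [146 146 149 146 140 148 140  58  34  42  46  39  68 140 153 145 147 146]
 [146 144 145 147 146 151 150  39  38  37  42  38  83 152 149 148 146 148]
 [149 150 149 148 146 152 148  52  63  68  63
[... 690 characters left out ...]
 116 151 145 142 147]
 [145 145 147 148 151 148 146  26  31  39  47  39  69 136 150 144 147 146]
 [146 143 146 148 146 147 125  30  44  37  42  35  79 148 152 144 143 144]
 [148 150 147 150 147 147 114  54  63  61  61  49  77 155 148 145 145 150]]
tab 66 ((-119.78303527832031, -54.862648010253906), (30.30739974975586, 13.681182861328125), 88.77019500732422)
[-1.095e+02 -1.090e+02  1.000e-01  3.000e-01]
128.02080160528968
126.26339462266674
127.72213608155684
(0.9847935901000177, array([[1.      , 0.      , 5.885344],
       [0.      , 1.      , 5.915383]], dtype=float32))
(0.9858269401318904, array([[1.       , 0.       , 5.7974806],
       [0.       , 1.       , 5.829687 ]], dtype=float32))
```

View pics/top12c.png

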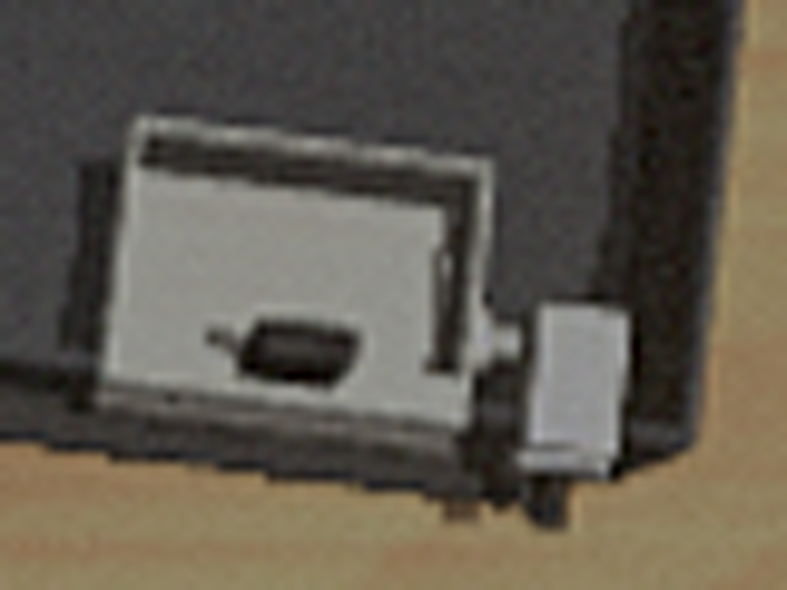

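View pics/side12c.png

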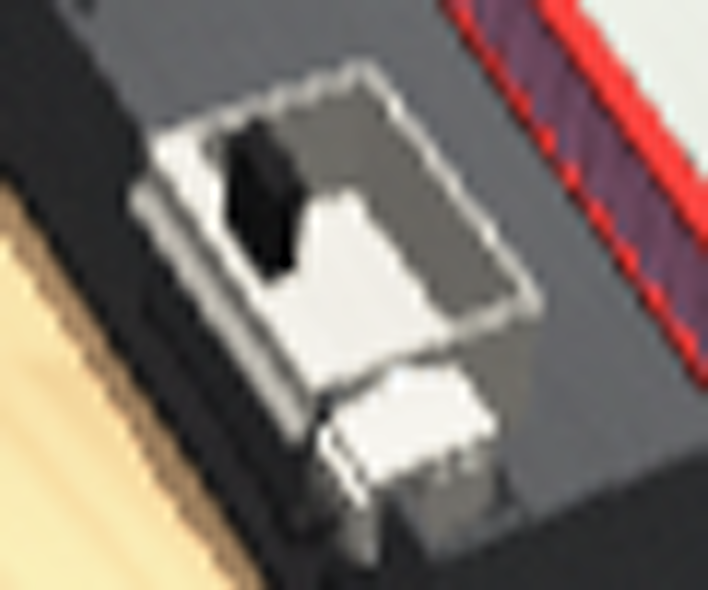

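The top crop shows the tray level and hooked, with the white head at about (500,345) against its right side. It has slipped back about 0.4 mm, because gripping unweighted the lip. I'll push instead with shut fingers on the tray's left side, which leaves its weight on the rim.

>>> jog_arm(
  rows=[
    {"translation": [12, -40, 0], "roll": 0, "jaw": 0},
    {"translation": [12, -40, 0], "roll": 0, "jaw": 0},
    {"translation": [10, -40, 0], "roll": 0, "jaw": 0},
    {"translation": [0, -20, 0], "roll": 0, "jaw": 0},
    {"translation": [0, 0, -20], "roll": 0, "jaw": 0},
    {"translation": [0, 0, -30], "roll": 0, "jaw": 0},
    {"translation": [0, 0, -30], "roll": 0, "jaw": 0},
    {"translation": [0, 0, 0], "roll": 0, "jaw": 0},
    {"translation": [0, 0, 0], "roll": 0, "jaw": 0},
  ],
  force=30,
)

```text
clock: 32.2
tool_pos: [564.7, -38.1, 208.1]
eef_rot: [[-0.145, 0.041, 0.989], [-0.989, 0.003, -0.146], [-0.009, -0.999, 0.04]]
force: [-0.1, -0.1, 0.4]
width: -0.2
```

```bash
python3 - <<'E'
from h import *
st()
E
```

```text
t 32.2 p [564.7 -38.1 208.1] head -8.39 tilt [2.34 0.17] F [-0.1 -0.1  0.4] T [-0.03  0.05  0.05] w -0.2
```

>>> jog_arm(
  rows=[
    {"translation": [1, 26, 0], "roll": 0.03, "jaw": 0},
    {"translation": [0, 0, 0], "roll": 0, "jaw": 0},
    {"translation": [0, 0, -20], "roll": 0, "jaw": 0},
    {"translation": [0, 0, 0], "roll": 0, "jaw": 0},
  ],
)

```text
clock: 32.6
tool_pos: [569.0, -14.5, 194.8]
eef_rot: [[-0.119, 0.05, 0.992], [-0.993, 0.004, -0.119], [-0.01, -0.999, 0.049]]
force: [-0.9, 0.2, -0.0]
width: -0.1
```

```bash
python3 - <<'E'
from h import *
st()
E
```

```text
t 32.6 p [569.  -14.5 194.8] head -6.83 tilt [2.85 0.22] F [-0.9  0.2 -0. ] T [-0.03  0.02 -0.01] w -0.1
```

>>> jog_arm(
  rows=[
    {"translation": [-2, 0, -15], "roll": 0, "jaw": 0},
    {"translation": [0, 0, 0], "roll": 0, "jaw": 0},
    {"translation": [0, 0, -20], "roll": 0, "jaw": 0},
    {"translation": [0, 0, 0], "roll": 0, "jaw": 0},
    {"translation": [0, 0, -18], "roll": 0, "jaw": 0},
    {"translation": [0, 0, 0], "roll": 0, "jaw": 0},
  ],
)

```text
clock: 33.2
tool_pos: [573.4, -18.0, 152.2]
eef_rot: [[-0.122, 0.063, 0.99], [-0.992, 0.004, -0.123], [-0.011, -0.998, 0.063]]
force: [-1.3, 0.1, 0.2]
width: -0.0
```

```bash
python3 - <<'E'
from h import *
st()
E
```

```text
t 33.2 p [573.4 -18.  152.2] head -7.06 tilt [3.64 0.21] F [-1.3  0.1  0.2] T [-0.03  0.1  -0.06] w -0.0
```

```bash
python3 - <<'E'
from h import *
s=st();print(s['joint_pos'].round(1),s['qvel'].round(1)); d=snap('side','side13')
im=cv2.cvtColor(d['pixels'],cv2.COLOR_RGB2BGR)[100:240,220:340]; cv2.imwrite('pics/side13c.png',cv2.resize(im,None,fx=4.2,fy=4.2,interpolation=cv2.INTER_CUBIC))
E
```

```text
t 33.2 p [573.4 -18.  152.2] head -7.06 tilt [3.64 0.21] F [-1.3  0.1  0.2] T [-0.03  0.1  -0.06] w -0.0
[-23.7  29.4  27.7 108.2 -19.8  43.3   7.6] [-0.4 -3.7  2.1 -3.9  1.4  2.1 -1.1]
```

View pics/side13c.png

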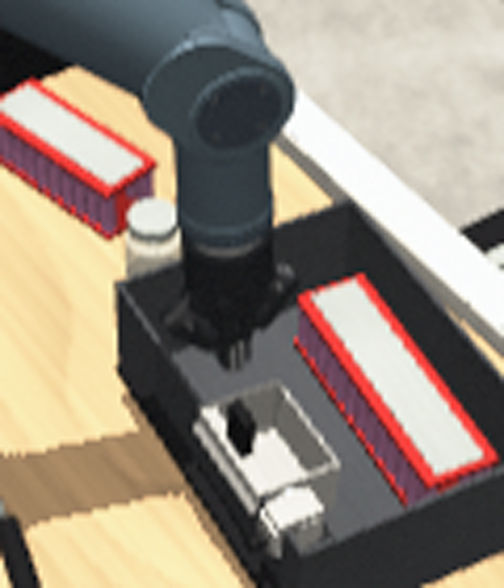

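The side crop shows the shut fingers at (235,350), left of the tray at (260,440) and clear of the walls and module. I'll lower them further.

>>> jog_arm(
  rows=[
    {"translation": [-6, 2, -8], "roll": 0, "jaw": 0},
    {"translation": [0, 0, 0], "roll": 0, "jaw": 0},
    {"translation": [-1, 0, -10], "roll": 0, "jaw": 0},
    {"translation": [0, 0, 0], "roll": 0, "jaw": 0},
    {"translation": [-1, 0, -12], "roll": 0, "jaw": 0},
    {"translation": [0, 0, 0], "roll": 0, "jaw": 0},
  ],
)

```text
clock: 33.85
tool_pos: [568.6, -16.3, 125.7]
eef_rot: [[-0.123, 0.072, 0.99], [-0.992, 0.004, -0.123], [-0.013, -0.997, 0.071]]
force: [-1.2, -0.2, -0.6]
width: -0.1
```

```bash
python3 - <<'E'
from h import *
st()
E
```

```text
t 33.85 p [568.6 -16.3 125.7] head -7.09 tilt [4.15 0.24] F [-1.2 -0.2 -0.6] T [0.04 0.08 0.05] w -0.1
```

>>> jog_arm(
  rows=[
    {"translation": [-2, 0, -6], "roll": 0, "jaw": 0},
    {"translation": [0, 0, 0], "roll": 0, "jaw": 0},
    {"translation": [0, -2, 0], "roll": 0, "jaw": 0},
    {"translation": [0, 0, 0], "roll": 0, "jaw": 0},
  ],
)

```text
clock: 34.25
tool_pos: [566.2, -18.7, 118.6]
eef_rot: [[-0.123, 0.071, 0.99], [-0.992, 0.004, -0.123], [-0.013, -0.997, 0.07]]
force: [0.1, -0.9, 0.4]
width: -0.3
```

>>> jog_arm(
  rows=[
    {"translation": [0, -1.5, 0], "roll": 0, "jaw": 0},
    {"translation": [0, 0, 0], "roll": 0, "jaw": 0},
  ],
)

```text
clock: 34.45
tool_pos: [566.5, -20.5, 119.0]
eef_rot: [[-0.123, 0.072, 0.99], [-0.992, 0.004, -0.124], [-0.013, -0.997, 0.071]]
force: [-0.0, 0.3, 0.6]
width: -0.2
```

>>> jog_arm(
  rows=[
    {"translation": [0, -1.5, 0], "roll": 0, "jaw": 0},
    {"translation": [0, 0, 0], "roll": 0, "jaw": 0},
  ],
)

```text
clock: 34.65
tool_pos: [566.8, -22.2, 119.3]
eef_rot: [[-0.123, 0.073, 0.99], [-0.992, 0.004, -0.124], [-0.013, -0.997, 0.072]]
force: [0.5, 0.3, 0.4]
width: 0.1
```

>>> jog_arm(
  rows=[
    {"translation": [0, -1.5, 0], "roll": 0, "jaw": 0},
    {"translation": [0, 0, 0], "roll": 0, "jaw": 0},
  ],
)

```text
clock: 34.85
tool_pos: [566.9, -22.4, 119.3]
eef_rot: [[-0.122, 0.073, 0.99], [-0.992, 0.006, -0.123], [-0.014, -0.997, 0.071]]
force: [-0.6, -0.3, 0.4]
width: -0.1
```

```bash
python3 - <<'E'
from h import *
st()
E
```

```text
t 34.85 p [566.9 -22.4 119.3] head -7.07 tilt [4.17 0.32] F [-0.6 -0.3  0.4] T [ 0.    0.1  -0.01] w -0.1
```

>>> jog_arm(
  rows=[
    {"translation": [0, -2.5, 0], "roll": 0, "jaw": 0},
  ],
)

```text
clock: 34.95
tool_pos: [566.9, -22.7, 119.3]
eef_rot: [[-0.121, 0.072, 0.99], [-0.993, 0.008, -0.121], [-0.017, -0.997, 0.071]]
force: [-0.5, 11.0, 1.8]
width: 0.0
```

>>> jog_arm(
  rows=[
    {"translation": [0, -3, 0], "roll": 0, "jaw": 0},
  ],
)

```text
clock: 35.05
tool_pos: [566.9, -22.6, 119.3]
eef_rot: [[-0.118, 0.071, 0.99], [-0.993, 0.012, -0.119], [-0.02, -0.997, 0.07]]
force: [-1.4, 9.5, 4.2]
width: -0.3
```

```bash
python3 - <<'E'
from h import *
st(); snap('side','side14'); print(shift('side12','side14'))
E
```

```text
t 35.05 p [566.9 -22.6 119.3] head -6.87 tilt [4.1  0.68] F [-1.4  9.5  4.2] T [2.04 0.25 0.11] w -0.3
(0.9985007071178892, array([0.01701927, 0.02579069], dtype=float32), -0.13013424407967764, 'perp', 0.0015443445638921485)
```

>>> jog_arm(
  rows=[
    {"translation": [0, -4, 0], "roll": 0, "jaw": 0},
  ],
)

```text
clock: 35.2
tool_pos: [566.9, -22.7, 119.4]
eef_rot: [[-0.115, 0.07, 0.991], [-0.993, 0.017, -0.117], [-0.025, -0.997, 0.068]]
force: [-1.2, 11.8, 2.6]
width: -0.4
```

```bash
python3 - <<'E'
from h import *
st(); snap('side','side15'); print(shift('side12','side15')); st()
E
```

```text
t 35.2 p [566.9 -22.7 119.4] head -6.71 tilt [4.04 0.97] F [-1.2 11.8  2.6] T [2.47 0.2  0.13] w -0.4
(0.9983213984697575, array([0.02212048, 0.02113628], dtype=float32), -0.12704394354045165, 'perp', -0.005322146180262699)
t 35.25 p [566.9 -22.6 119.4] head -6.71 tilt [4.04 1.  ] F [0.  9.6 2.2] T [2.18 0.21 0.12] w 0.1
```

>>> jog_arm(
  rows=[
    {"translation": [0, -5, 0], "roll": 0, "jaw": 0},
  ],
)

```text
clock: 35.35
tool_pos: [566.8, -22.6, 119.4]
eef_rot: [[-0.111, 0.069, 0.991], [-0.993, 0.023, -0.113], [-0.031, -0.997, 0.066]]
force: [-0.7, 14.0, 3.6]
width: 0.2
```

```bash
python3 - <<'E'
from h import *
st(); snap('side','side16'); print(shift('side12','side16')); st()
E
```

```text
t 35.35 p [566.8 -22.6 119.4] head -6.5 tilt [3.97 1.34] F [-0.7 14.   3.6] T [2.96 0.28 0.18] w 0.2
(0.9965360465544922, array([0.00742722, 0.00762081], dtype=float32), -0.04443777941564511, 'perp', -0.0014768363226493621)
t 35.4 p [566.9 -22.7 119.5] head -6.51 tilt [3.97 1.37] F [-0.7 12.4  2.6] T [2.66 0.2  0.2 ] w 0.4
```

```bash
python3 - <<'E'
from h import *
d=load('side16')
im=cv2.cvtColor(d['pixels'],cv2.COLOR_RGB2BGR)[150:235,240:325]; cv2.imwrite('pics/side16c.png',cv2.resize(im,None,fx=6.9,fy=6.9,interpolation=cv2.INTER_CUBIC))
E
```

```text
(no output)
```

View pics/side16c.png

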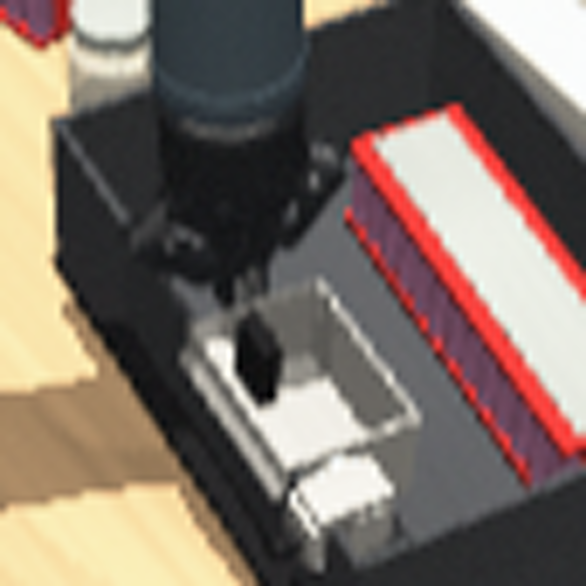

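The side crop shows the fingers at (240,285) against the tray's left side. It does not move at 14 N because pushing off the rim line binds the lip. I'll back off and push low on the tab's left side instead, which is nearly over the rim.

>>> jog_arm(
  rows=[
    {"translation": [0, 6, 0], "roll": 0, "jaw": 0},
    {"translation": [0, 0, 10], "roll": 0, "jaw": 0},
    {"translation": [0, 0, 15], "roll": 0, "jaw": 0},
    {"translation": [0, 0, 8], "roll": 0, "jaw": 0},
    {"translation": [-10, 0, 0], "roll": 0, "jaw": 0},
    {"translation": [-10, 0, 0], "roll": 0, "jaw": 0},
    {"translation": [-6, -8, 0], "roll": 0, "jaw": 0},
    {"translation": [0, -8, 0], "roll": 0, "jaw": 0},
    {"translation": [0, 0, 0], "roll": 0, "jaw": 0},
  ],
)

```text
clock: 36.3
tool_pos: [536.9, -36.9, 154.3]
eef_rot: [[-0.113, 0.068, 0.991], [-0.993, 0.021, -0.115], [-0.028, -0.997, 0.065]]
force: [-0.3, 0.5, 0.1]
width: 0.2
```

```bash
python3 - <<'E'
from h import *
st(); snap('side','side17'); print(shift('side12','side17'))
E
```

```text
t 36.3 p [536.9 -36.9 154.3] head -6.62 tilt [3.91 1.19] F [-0.3  0.5  0.1] T [-0.03  0.08  0.  ] w 0.2
(0.9966705394898908, array([0.00304413, 0.01717949], dtype=float32), -0.06598977425465023, 'perp', 0.007713193855546598)
```

>>> jog_arm(
  rows=[
    {"translation": [0, 0, 25], "roll": 0, "jaw": 20},
    {"translation": [0, 0, 0], "roll": 0, "jaw": 40},
    {"translation": [0, 0, 25], "roll": 0, "jaw": 40},
    {"translation": [0, 0, 0], "roll": 0, "jaw": 40},
    {"translation": [0, 0, 25], "roll": 0, "jaw": 40},
    {"translation": [0, 0, 0], "roll": 0, "jaw": 40},
  ],
)

```text
clock: 36.95
tool_pos: [537.0, -36.0, 228.7]
eef_rot: [[-0.113, 0.065, 0.991], [-0.993, 0.02, -0.114], [-0.028, -0.998, 0.062]]
force: [1.0, 0.8, 0.6]
width: 33.9
```

```bash
python3 - <<'E'
from h import *
st()
E
```

```text
t 36.95 p [537.  -36.  228.7] head -6.58 tilt [3.71 1.17] F [1.  0.8 0.6] T [-0.06  0.04 -0.02] w 33.9
```

>>> jog_arm(
  rows=[
    {"translation": [-1, 12, 0], "roll": 0, "jaw": 26},
    {"translation": [0, 12, -10], "roll": 0, "jaw": 26},
    {"translation": [0, 0, -18], "roll": 0, "jaw": 26},
    {"translation": [0, 0, -18], "roll": 0, "jaw": 26},
    {"translation": [0, 0, -18], "roll": 0, "jaw": 26},
    {"translation": [0, 0, -8], "roll": 0, "jaw": 26},
    {"translation": [0, 0, 0], "roll": 0, "jaw": 26},
    {"translation": [0, 0, 0], "roll": 0, "jaw": 26},
  ],
)

```text
clock: 37.75
tool_pos: [531.1, -2.1, 145.0]
eef_rot: [[-0.106, 0.054, 0.993], [-0.994, 0.022, -0.107], [-0.028, -0.998, 0.051]]
force: [-0.6, -0.2, 0.5]
width: 22.3
```

```bash
python3 - <<'E'
from h import *
st()
E
```

```text
t 37.75 p [531.1  -2.1 145. ] head -6.16 tilt [3.07 1.27] F [-0.6 -0.2  0.5] T [-0.07  0.04 -0.01] w 22.3
```

>>> jog_arm(
  rows=[
    {"translation": [5.7, 0, 0], "roll": -0.006, "jaw": 26},
    {"translation": [0, 0, 0], "roll": 0, "jaw": 26},
    {"translation": [0, 0, -4], "roll": 0, "jaw": 26},
    {"translation": [0, 0, 0], "roll": 0, "jaw": 26},
  ],
)

```text
clock: 38.15
tool_pos: [539.0, -1.7, 142.7]
eef_rot: [[-0.112, 0.058, 0.992], [-0.993, 0.022, -0.114], [-0.029, -0.998, 0.055]]
force: [0.1, -0.2, -0.4]
width: 22.3
```

```bash
python3 - <<'E'
from h import *
st(); d=snap('side','side18')
im=cv2.cvtColor(d['pixels'],cv2.COLOR_RGB2BGR)[150:235,240:325]; cv2.imwrite('pics/side18c.png',cv2.resize(im,None,fx=6.9,fy=6.9,interpolation=cv2.INTER_CUBIC))
E
```

```text
t 38.15 p [539.   -1.7 142.7] head -6.53 tilt [3.3  1.28] F [ 0.1 -0.2 -0.4] T [-0.    0.04  0.  ] w 22.3
```

View pics/side18c.png

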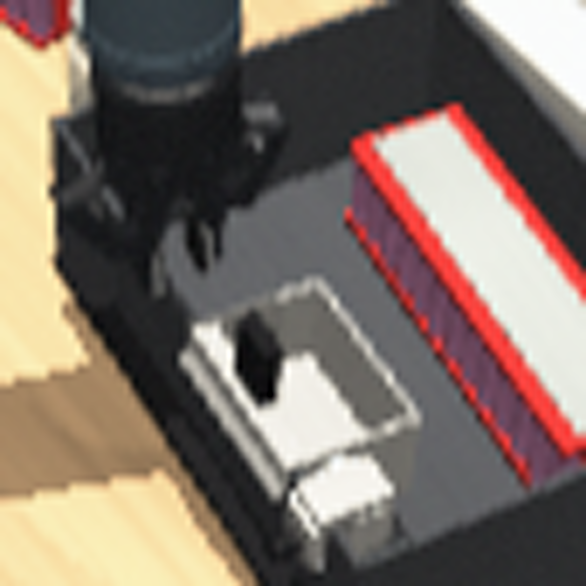

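The side crop shows the slightly open fingers over the rim to the left of the tray. One finger is outside the wall at (150,270) and one inside at (200,250). I'll lower them astride the wall.

>>> jog_arm(
  rows=[
    {"translation": [-2, -2, -3], "roll": 0, "jaw": 26},
    {"translation": [0, 0, -5], "roll": 0, "jaw": 26},
    {"translation": [0, 0, -5], "roll": 0, "jaw": 26},
    {"translation": [0, 0, -5], "roll": 0, "jaw": 26},
    {"translation": [0, 0, 0], "roll": 0, "jaw": 26},
  ],
)

```text
clock: 38.7
tool_pos: [536.7, -4.2, 123.4]
eef_rot: [[-0.113, 0.058, 0.992], [-0.993, 0.022, -0.114], [-0.029, -0.998, 0.055]]
force: [-0.8, 0.5, 0.0]
width: 22.2
```

```bash
python3 - <<'E'
from h import *
st()
E
```

```text
t 38.7 p [536.7  -4.2 123.4] head -6.57 tilt [3.33 1.29] F [-0.8  0.5  0. ] T [-0.02  0.09 -0.06] w 22.2
```

>>> jog_arm(
  rows=[
    {"translation": [-0.5, -4, -3], "roll": 0, "jaw": 26},
    {"translation": [-0.5, -4, 0], "roll": 0, "jaw": 26},
    {"translation": [0, 0, 0], "roll": 0, "jaw": 26},
  ],
)

```text
clock: 39.0
tool_pos: [535.5, -13.1, 119.9]
eef_rot: [[-0.113, 0.058, 0.992], [-0.993, 0.022, -0.114], [-0.029, -0.998, 0.055]]
force: [0.7, 0.8, -0.1]
width: 22.5
```

>>> jog_arm(
  rows=[
    {"translation": [-0.3, -2.5, 0], "roll": 0, "jaw": 26},
    {"translation": [0, 0, 0], "roll": 0, "jaw": 26},
  ],
)

```text
clock: 39.2
tool_pos: [535.4, -16.1, 120.1]
eef_rot: [[-0.113, 0.058, 0.992], [-0.993, 0.022, -0.115], [-0.029, -0.998, 0.055]]
force: [-1.0, -0.9, -0.0]
width: 22.5
```

>>> jog_arm(
  rows=[
    {"translation": [-0.2, -2, 0], "roll": 0, "jaw": 26},
    {"translation": [0, 0, 0], "roll": 0, "jaw": 26},
  ],
)

```text
clock: 39.4
tool_pos: [535.3, -18.2, 120.3]
eef_rot: [[-0.113, 0.059, 0.992], [-0.993, 0.022, -0.115], [-0.029, -0.998, 0.056]]
force: [0.2, 0.1, -0.4]
width: 22.2
```

>>> jog_arm(
  rows=[
    {"translation": [-0.2, -2, 0], "roll": 0, "jaw": 26},
  ],
)

```text
clock: 39.5
tool_pos: [535.3, -19.1, 120.4]
eef_rot: [[-0.112, 0.059, 0.992], [-0.993, 0.024, -0.114], [-0.03, -0.998, 0.055]]
force: [1.0, 8.1, -0.5]
width: 22.0
```

```bash
python3 - <<'E'
from h import *
st()
E
```

```text
t 39.5 p [535.3 -19.1 120.4] head -6.55 tilt [3.35 1.36] F [ 1.   8.1 -0.5] T [ 1.67 -0.13  0.16] w 22.0
```

>>> jog_arm(
  rows=[
    {"translation": [-0.3, -3, 0], "roll": 0, "jaw": 26},
  ],
)

```text
clock: 39.6
tool_pos: [535.2, -19.2, 120.5]
eef_rot: [[-0.11, 0.058, 0.992], [-0.993, 0.027, -0.112], [-0.033, -0.998, 0.055]]
force: [0.6, 9.3, 0.1]
width: 22.0
```

>>> jog_arm(
  rows=[
    {"translation": [-0.3, -3, 0], "roll": 0, "jaw": 26},
  ],
)

```text
clock: 39.7
tool_pos: [535.2, -19.2, 120.5]
eef_rot: [[-0.107, 0.058, 0.993], [-0.994, 0.031, -0.109], [-0.037, -0.998, 0.055]]
force: [0.2, 6.5, -0.0]
width: 22.1
```

```bash
python3 - <<'E'
from h import *
st(); snap('side','side19'); print(shift('side12','side19')); st()
E
```

```text
t 39.7 p [535.2 -19.2 120.5] head -6.26 tilt [3.33 1.75] F [ 0.2  6.5 -0. ] T [ 1.56 -0.03  0.24] w 22.1
(0.9908911386681594, array([0.02048254, 0.05675602], dtype=float32), -0.24402810545914647, 'perp', 0.017078279389646407)
t 39.75 p [535.1 -19.2 120.5] head -6.26 tilt [3.33 1.77] F [ 1.2  7.9 -1.2] T [ 1.55 -0.08  0.19] w 22.1
```

>>> jog_arm(
  rows=[
    {"translation": [-0.5, -5, 0], "roll": 0, "jaw": 26},
  ],
)

```text
clock: 39.85
tool_pos: [535.0, -20.1, 120.6]
eef_rot: [[-0.103, 0.058, 0.993], [-0.994, 0.035, -0.105], [-0.041, -0.998, 0.054]]
force: [0.6, 10.3, -0.8]
width: 22.0
```

```bash
python3 - <<'E'
from h import *
st(); snap('side','side20'); print(shift('side12','side20')); st()
E
```

```text
t 39.85 p [535.  -20.1 120.6] head -6.04 tilt [3.32 2.02] F [ 0.6 10.3 -0.8] T [ 2.1  -0.12  0.26] w 22.0
(0.9827167419388729, array([0.12373877, 0.15498543], dtype=float32), -0.835586087785, 'perp', -0.008021059916057168)
t 39.9 p [534.9 -20.7 120.6] head -6.06 tilt [3.32 2.02] F [ 1.4  8.4 -0.3] T [ 1.93 -0.13  0.2 ] w 22.2
```

```bash
python3 - <<'E'
from h import *
snap('side','side21'); print(shift('side12','side21')); st()
E
```

```text
(0.9794527786831428, array([0.23672152, 0.27175903], dtype=float32), -1.5144484053480558, 'perp', -0.029986085290553653)
t 39.95 p [535.  -20.7 120.6] head -6.08 tilt [3.32 2.  ] F [ 0.   7.8 -0.6] T [ 1.77 -0.11  0.18] w 22.3
```

>>> jog_arm(
  rows=[
    {"translation": [0.4, 4, 0], "roll": 0, "jaw": 26},
    {"translation": [1, 8, 0], "roll": 0, "jaw": 26},
    {"translation": [0, 0, 0], "roll": 0, "jaw": 26},
  ],
)

```text
clock: 40.25
tool_pos: [536.6, -7.2, 120.6]
eef_rot: [[-0.102, 0.058, 0.993], [-0.994, 0.035, -0.105], [-0.041, -0.998, 0.054]]
force: [-1.3, 0.2, -0.0]
width: 22.2
```

```bash
python3 - <<'E'
from h import *
st(); snap('side','side22'); print(shift('side12','side22'));c=snap('top','top22')
g=c['pixels'][180:192,306:324].mean(-1).astype(int); print(g)
im=cv2.cvtColor(c['pixels'],cv2.COLOR_RGB2BGR)[150:210,265:345]; cv2.imwrite('pics/top22c.png',cv2.resize(im,None,fx=9.8,fy=9.8,interpolation=cv2.INTER_CUBIC))
E
```

```text
t 40.25 p [536.6  -7.2 120.6] head -6.02 tilt [3.33 2.03] F [-1.3  0.2 -0. ] T [-0.04  0.06  0.  ] w 22.2
(0.9791405967360589, array([0.2047348 , 0.25335217], dtype=float32), -1.3720605705619306, 'perp', -0.015095692274586913)
[[131 152 142  90 112  30  48  98 112  52  65  63  66  67  76  55  56  53]
 [125 150 142  80  95  29  66 128 124  93  58  64  52  78 138 137 140 136]
 [147 154 142  72  58  30  70 136 150 133  45  51  39  80 158 151 146 153]
 [154 152 145  76  47  27  68 131 153 141 107  99  40  80 158 148 147 146]
 [151 148 145  74  45  35  75 151 155 149 149 145  50  85 158 149 147 146]
 [151 149 143  76  49  29  82 160 152 140 132 129  31  89 158 148 145 147]
 [149 147 145  74  40  37  89 156 136  86  68  71  26  91 156 149 147 145]
 [145 146 140  68  22  31  83 130  84  31  33  39  44 102 156 149 147 145]
 [146 146 147 132 126 105 115 121  29  37  38  36  56 115 157 148 147 148]
 [144 145 146 149 152 141 142  98  29  37  34  38  74 139 149 147 148 149]
 [145 147 147 146 144 150 149  84  32  39  37  36  84 155 151 146 146 148]
 [152 154 150 147 148 148 146  80  58  61  60  49  82 156 148 148 146 147]]
```

View pics/top22c.png

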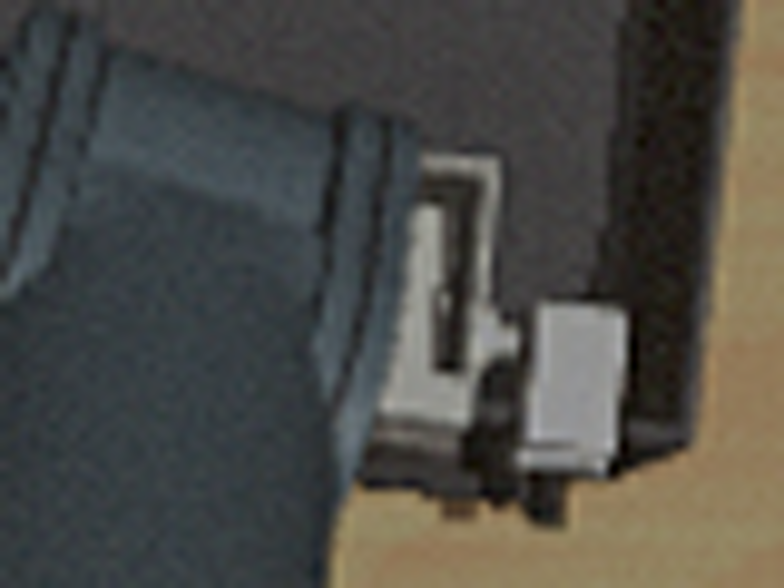

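The top crop shows the head pushed further towards the clamp, at about (500,340). Its back edge has moved about 1.75 px from the start, roughly 5 mm. I'll retreat now.

>>> jog_arm(
  rows=[
    {"translation": [0, 0, 5], "roll": 0, "jaw": 26},
    {"translation": [0, 0, 10], "roll": 0, "jaw": 26},
    {"translation": [0, 2, 20], "roll": 0, "jaw": 26},
    {"translation": [0, 5, 30], "roll": 0, "jaw": 26},
    {"translation": [0, 15, 30], "roll": 0, "jaw": 26},
    {"translation": [0, 30, 30], "roll": 0, "jaw": 26},
    {"translation": [0, 40, 0], "roll": 0, "jaw": 26},
    {"translation": [0, 40, 0], "roll": 0, "jaw": 26},
    {"translation": [0, 20, 0], "roll": 0, "jaw": 26},
    {"translation": [0, 0, 0], "roll": 0, "jaw": 26},
    {"translation": [0, 0, 0], "roll": 0, "jaw": 26},
  ],
)

```text
clock: 41.45
tool_pos: [536.2, 141.8, 259.7]
eef_rot: [[-0.116, 0.066, 0.991], [-0.992, 0.034, -0.119], [-0.042, -0.997, 0.061]]
force: [-0.3, -1.1, -0.2]
width: 22.2
```

```bash
python3 - <<'E'
from h import *
st(); d=snap('side','side23'); print(shift('side12','side23'),shift('side22','side23'));c=snap('top','top23')
print(c['pixels'][180:188,311:319].mean(-1).astype(int))
yaw=np.deg2rad(-6.64);R=np.array([[np.cos(yaw),-np.sin(yaw)],[np.sin(yaw),np.cos(yaw)]])
F=cloud(c).reshape(-1,3); L=(F[:,:2]-[660.1,-44.8])@R
t=np.c_[L,F[:,2]][(F[:,2]>145)&(F[:,2]<182)&(abs(L[:,0]+123)<20)&(abs(L[:,1]+57)<40)]; print('tab',cv2.minAreaRect(t[:,:2].astype(np.float32)))
m=(L[:,0]>-90)&(L[:,0]<-40)&(L[:,1]<30)&(L[:,1]>-118)&(F[:,2]>118)&(F[:,2]<137); f=np.c_[L,F[:,2]][m]; print(np.percentile(f[:,1],[0,2,98,100]).round(1))
b=(L[:,0]>-138)&(L[:,0]<-120)&(F[:,2]>126)&(F[:,2]<140)
for lo in (-112,-90,-30,-20,20,60): k=b&(L[:,1]>=lo)&(L[:,1]<lo+20); print(lo,k.sum(),np.median(F[k,2]).round(1),end=';')
for n,(a,bb,x,y),cc in(('top23c',(205,80,355,210),c),('side23c',(235,165,325,235),d)):
    im=cv2.cvtColor(cc['pixels'],cv2.COLOR_RGB2BGR)[bb:y,a:x]; k=min(790/(x-a),590/(y-bb)); cv2.imwrite(f'pics/{n}.png',cv2.resize(im,None,fx=k,fy=k,interpolation=cv2.INTER_CUBIC))
E
```

```text
t 41.45 p [536.2 141.8 259.7] head -6.83 tilt [3.76 1.95] F [-0.3 -1.1 -0.2] T [-0.01  0.07  0.05] w 22.2
(0.9793854804865769, array([0.22508192, 0.24491501], dtype=float32), -1.3941588557445665, 'perp', -0.036490238859166885) (0.9995742207476799, array([0.00765133, 0.00325489], dtype=float32), -0.030157270782292682, 'perp', -0.004241285681805817)
[[ 28  50  97 111  56  58  66  62]
 [ 32  67 123 122  89  56  62  52]
 [ 34  66 135 150 132  46  53  44]
 [ 35  65 134 156 143 104  97  38]
 [ 35  79 151 154 149 148 145  45]
 [ 34  83 155 154 135 129 129  38]
 [ 36  94 156 134  84  72  68  35]
 [ 37  85 126  82  38  32  44  47]]
tab ((-119.86542510986328, -56.15584182739258), (29.568628311157227, 13.33913516998291), 88.36589813232422)
[-111.7 -110.6   -2.    -1.6]
-112 29 130.3;-90 28 131.2;-30 32 131.2;-20 32 131.2;20 10 128.4;60 9 128.9;
```

View pics/top23c.png

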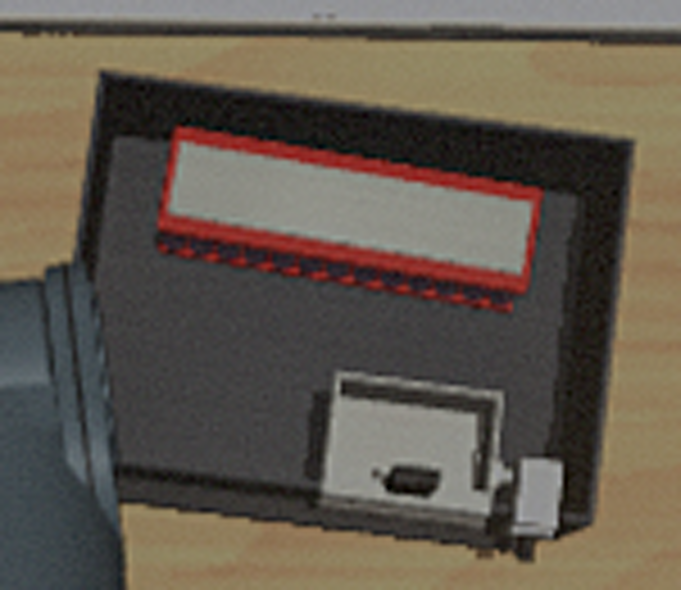

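View pics/side23c.png

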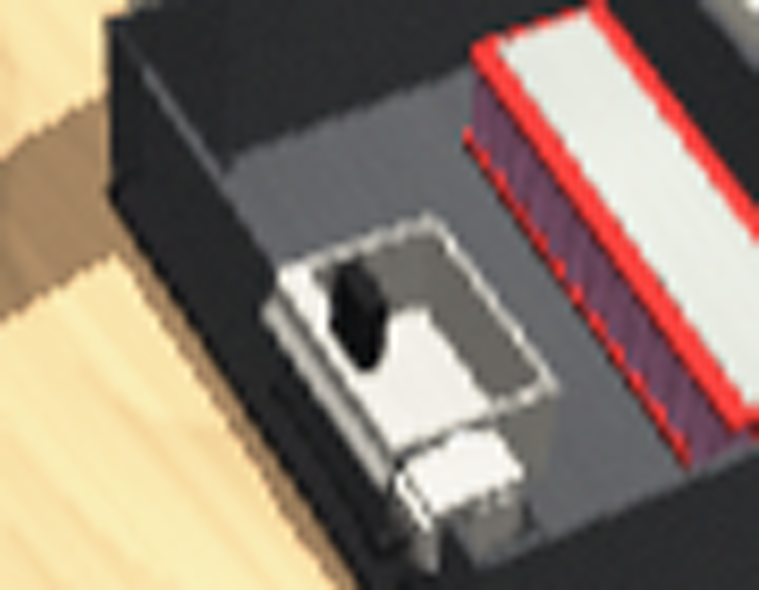

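The top crop shows the tray at about (410,440), hooked over the near wall and touching the buffer, with the module undisturbed. The side crop shows the lip plate outside the wall from about (270,310) to (385,480). By depth the lip bridge is about 2.6 mm above the bare rim and level (the bridge is 3 mm thick), so the lip is fully seated. Handing in.

```bash
python3 - <<'E'
from h import *
print(order.close_job())
E
```

```text
the job is handed in; nothing more can be done
None
```

The tray is hanging on the tote's near wall with its lip fully down, and it holds the buffer in by about 5 mm. I handed the job in at about 41.5 s, with the gripper well clear of everything.

**How it went:** I gripped the tray by its tab, hooked the lip over the rim about 40 mm left of the buffer and let it settle level. I then regripped it and slid it right into the buffer. That left the buffer about 4 mm in.

**Correction:** A second grip-and-push failed. It lifted weight off the lip, and the tray slipped back about 0.4 mm. Pushing on the tray's left side from inside the tote did not move it at 14 N. A push with the fingers astride the wall then moved it the last 1.5 mm or so, and it sprang back only about 0.1 mm.

**Last checks:**
- **Buffer:** two estimates from the top camera agree. The head's back edge moved about 1.75 px (5.2 mm), and the tray-to-clamp gap by depth gives about 5.2 mm. Each is good to roughly 0.7 mm.
- **Lip:** it measures about 2.6 mm above the bare rim against a bridge thickness of 3 mm. It is level along the part clear of the clamp, reading 0.9 mm lower right beside it, and the lip plate is outside the wall.
- **Stability:** the tray moved less than 0.1 mm between the last two pictures.
- **Forces:** the highest I read on the tool was about 14 N, though I only sampled it at the end of each move.
- **Other objects:** nothing else was seen to move. The last pictures I viewed cover the tote area only.

The two cameras disagreed by 2–4 mm in absolute position, so I relied on touch and on differences within one camera for the fine placing.

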